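# Hang the pot box on the cleat and stand the blue pot in it

## Robot

A 6-joint arm with a two-finger parallel gripper is mounted at the origin on the work surface. World frame = base frame: x ahead of the robot, y to its left, z up, the work surface at z = 0. Lengths are in m, angles in degrees, forces in N, time in s.
With the tool pointing down it reaches from about 0.3 to 0.75 m from the base axis. Payload 8.5 kg.
Tool frame: the origin (TCP) lies on the centre line of the jaws, within the pads' length; the fingertips stand 14 mm ahead of it and the grasp point (between the pads) lies 5 mm behind it; z points along the fingers, y is the direction in which the jaws open and shut (so a half turn about z gives the same grasp; the last joint's range is limited). The gripper opens to 85 mm and grips with 20 to 120 N. Pads are 22 mm wide; open, the fingers measure 114 mm over their backs; the gripper's body (76 mm by 85 mm) begins 54 mm behind the grasp point. The pads swing forward as they close: fully open they stand 13 mm farther back than shut.
Start: joints at [52.122, 21.807, 74.336, -0, 83.858, -12.336], TCP at [0.237, 0.496, 0.245] pointing down, gripper open.
Joint ranges: [-178.18, 178.18], [-50.72, 133.34], [12.68, 142.11], [-81.47, 261.47], [9.98, 163.14], [-165.26, 165.26]. Speed limits (degrees/s): [136.94, 136.94, 180, 180, 180, 180].

## Interface

Orientations are given as a 3x3 rotation matrix whose columns are the frame's x, y, z axes.
In Python, from rig import env, optics, order, finder gives the robot as it stands.
- The arm moves only by the tool play_rows, never from a script. Its argument "commands" is a list of rows, each an object of numbers: "grip": the closure, from -1 (fully open) to 1 (shut); "x", "y", "z": the shift along the tool's x, y, z in m; "rx", "ry", "rz": the turn, a rotation vector about the tool's x, y, z in rad. A call has 1 to 12 rows; each row shifts and turns the commanded pose from where the row before left it, along the tool's axes as they then stand; what a row does not reach is not made up. A row lasts 1/8 s, in which the tool goes at most 62.5 mm and 10.7 degrees, less where a joint would pass 70% of its speed; a pose out of reach is approached as far as the arm can. A call is refused whole if a number of a shift passes 0.0625 or a number of a turn 0.188, either way. A call with a gripper value outside its range is refused whole. The fingers move at their own pace and stop on an object; "squeeze" is the grip in N (left out, the last holds). Time passes only in rows, so rows that do not move let the fingers close. It gives the time, the measured TCP pose, the force and the opening at its end, in the units of the state.
- env.observe(): the state, without advancing time (a new reading comes with each control period).
- optics.get_image(name): name is "scene" or "top" or "wrist"; returns a dict with "color" (480x640x3 uint8, blue, green, red), "range_z" (480x640 float32, m along the optical axis (not along the pixel's ray), 0 where there is no reading), "fov_y" (degrees; the focal length in pixels is half the picture's height over the tangent of half this angle, whatever the lens; pixels are square), "cx", "cy" (the principal point, pixels), "cam_to_world" (4x4, takes a point from camera to world coordinates). Camera axes: x right, y down, z forward; pixel columns grow to the right and rows downward; lengths in m; the calibration is good to about 2 mm. A picture is of the moment at which its call begins.
- order.close_job(): hands the job in, once; it reports no verdict.
Trained networks look in the newest picture that a camera, given by its name, has taken for a name from the list of things; names that differ only in an ending like _2 or _b are one class to them, and where a whole thing is asked for, a point or a joint stands for the part that bears it (a point fixed in the world has none). Each returns a list of dicts, best first, with "conf" (0 to 1); they miss things now and then, are a little off and sometimes report something else, mostly with a low value. They report only what shows in the picture. A call takes as long as a camera call. They do not tell look-alikes from the thing itself.
- finder.boxes_of(camera, thing): "point" ([x, y, z] in m, in world coordinates, good to about 4 mm: the middle of the surface that is visible of it).
The state is a dict: "time_s": time; "q": joint angles; "qvel": joint speeds; "joint_efforts": joint torques, N m; "position": TCP position; "tool_rot": TCP orientation; "ft_force": force on the tool from outside, world axes, zero at the start; "wrist_torque": the same for the moment, N m; "grip_width": finger opening in m.
Only numpy, scipy, OpenCV 4.12 (cv2) and the standard library are available. Lean on these libraries where they do the work, as an engineer would, in place of code of your own. Each camera call takes 0.05 s, during which the arm holds its last target.

## Task

Hang the empty wooden pot box on the cleat stand, in the gap between the two things already hanging there: tip its top towards the stand, hook its rear strip over the cleat while it still leans, then bring it upright and let it drop down to lock, hanging straight with its back flat on the stand, and let go. Then stand the blue square pot gently in the hung box, upright and square with it. Leave the hanging neighbours, the brown pot and the spray bottle where they are.

Things in the scene. Friction and masses are not known exactly. Their poses are not given: they have to be found in the camera images.
- stand: Fixed plywood cleat stand, 520 mm long, 210 mm high. Origin on the table under the middle of its front; y along it, z up, front to -x. x = 0 is the front face of the cleat and of the stop rail (z 115 to 150) below it, both 18 mm thick and full length, on a board at x 18 to 36, top edge z 210. Feet under the ends reach to x -45, 30 high.
- cleat_edge (a point): Middle of the French cleat's sharp front top edge (x 0, z 200 mm in the stand's frame). From this edge the cleat's top falls at 45 degrees to z 182 at the board, so that a V groove opens upwards between cleat and board. The cleat runs the stand's whole length; axes as the stand's.
- pot_box: Loose empty plywood hanging box, 130 mm wide (y), 0.3 to 0.6 kg, upright on the table. Origin: underside, mid-width, plane of the back plate's rear face; z up, front to -x. Plate x -12 to 0, z 0 to 145, full width. Tray before it reaches to x -117. Locked: origin at x 0, z 121 mm in the stand's frame, axes parallel, plate flat on cleat and stop rail.
- box_grip (a point): Middle of the pot box's plate, 120 mm above its underside (x -6 in the box's frame): the plate, 12 mm thick across x, is free on both sides here from z 95 (top of the rear strip) to z 145 mm, its top edge; when the box is hung that part stands above the stand's board.
- hook_edge (a point): Middle of the hook edge of the pot box's rear strip (x 16, z 63 mm in the box's frame). The strip covers the plate's back, x 0 to 16, up to z 95; its underside is a 45 degree bevel rising from this edge to z 79 at the plate. To hook it leaning: lean of 0.1 to 0.3 rad, this point behind the cleat's edge and down in the groove.
- box_floor (a point): Centre of the pot box's inner floor, on its surface (x -60.5, y 0, z 12 mm in the box's frame), where the blue pot is to stand. Inner space 97 mm (x) by 114 mm (y); front and side walls 28 mm high above the floor, 8 mm thick; the back plate rises 133 mm above it.
- blue_pot: Loose blue square pot, open top, brown rim band: 60 x 60 mm, straight sides, 100 mm high, wall 6 mm, 0.25 to 0.4 kg. Origin at the centre of its underside, z up, x and y square to its sides. Stands on the table; it, the brown pot and the spray bottle share three places.
- hung_shelf: Neighbour hung loose on the cleat: wooden shelf 80 mm wide (y) with a dark hexagonal pot with yellow panels, reaching 87 mm before the cleat plane, 125 mm high. Frame as the pot box's, origin 121 mm above the table. The neighbours' origins are 242 mm apart along the stand, either one left: the gap, 162 mm wide, is centred midway.
- hung_cup: Neighbour hung loose on the cleat: wooden tool cup 80 mm wide (y) with three brushes, reaching 74 mm before the cleat plane, brush tips 180 mm above its underside. Frame as the hung shelf's.
- brown_pot: Bystander: dark brown round pot, 80 mm across the rim, 70 mm high, origin at the centre of its underside.
- spray_bottle: Bystander: green spray bottle with a white trigger head, 72 mm across, 178 mm high, nozzle reaching 52 mm to its -x; origin at the centre of its underside.
Mind the look-alikes: they are no part of the job. What is shaped like the hung_shelf but pink or purple is not meant.

How it is judged:
By the outcome, as a careful person would: the job done as asked, in the order asked, and still so for the second after the job is handed in, with the robot touching nothing.
It also fails if it takes over 62 s, if anything falls off the work surface, if the arm or the gripper's body presses on something with over 40 N, if the wrist force passes 120 N, or if a joint passes its speed limit or range.

## Working session

There is one attempt and no reset: what is moved stays moved. The work goes in short steps, Python scripts to look and compute and a tool call to move; the robot and the scene stay as the last step left them, time stands still between calls to the robot, and variables do not carry over. Pictures are saved under pics/ and viewed, and the job is handed in when it is done.

Besides the shell and the picture viewer there is one more tool, called after "Call:" as name(argument=value, ...) on one line, values as JSON. play_rows: Moves the arm, as the interface text tells. Its arguments: {"type":"object","properties":{"commands":{"type":"array"},"squeeze":{"type":"number"}},"required":["commands"]}

```bash
ls; mkdir -p pics; python3 - <<'E'
from rig import env, optics, order, finder
import cv2,numpy as np
s=env.observe()
print({k:(np.round(v,3).tolist()) for k,v in s.items()})
for c in ["scene","top"]:
    i=optics.get_image(c); cv2.imwrite(f"pics/{c}0.png",i["color"]); np.savez(f"pics/{c}0.npz",**i)
    print(c,i["fov_y"],i["cx"],i["cy"],np.round(i["cam_to_world"],3).tolist())
    for t in ["stand","pot_box","blue_pot","hung_shelf","hung_cup","brown_pot","spray_bottle"]:
        print(t,[(np.round(d["point"],3).tolist(),round(d["conf"],2)) for d in finder.boxes_of(c,t)[:3]])
E
```

```text
pics
{'time_s': 0.0, 'q': [52.123, 21.841, 74.385, 0.003, 83.858, -12.336], 'qvel': [0.011, 0.08, -0.058, -0.088, 0.068, -0.087], 'joint_efforts': [-0.0, -44.846, -23.128, -0.0, 0.005, -0.0], 'position': [0.237, 0.496, 0.245], 'tool_rot': [[-0.902, 0.431, -0.001], [0.431, 0.902, -0.001], [0.0, -0.001, -1.0]], 'ft_force': [0.431, -0.021, 0.314], 'wrist_torque': [-0.058, 0.003, -0.041], 'grip_width': 0.085}
scene 48.580070814685676 318.390193238519 246.8911310917331 [[0.926, -0.246, 0.285, 0.133], [-0.376, -0.586, 0.718, -0.82], [-0.009, -0.772, -0.635, 0.964], [0.0, 0.0, 0.0, 1.0]]
stand [([0.478, 0.366, 0.125], 0.95)]
pot_box [([0.59, -0.022, 0.029], 0.63)]
blue_pot [([0.468, -0.351, 0.071], 0.64)]
hung_shelf [([0.317, 0.619, 0.115], 0.98), ([0.686, 0.189, 0.079], 0.89), ([0.355, 0.118, 0.074], 0.6)]
hung_cup [([0.565, 0.295, 0.198], 0.56)]
brown_pot [([0.603, -0.23, 0.046], 0.59), ([0.568, 0.294, 0.2], 0.38)]
spray_bottle [([0.417, -0.173, 0.106], 0.6)]
top 55.27579699756466 319.8473979677881 235.32296447350828 [[-0.007, -0.992, 0.122, 0.344], [-1.0, 0.006, -0.005, 0.135], [0.004, -0.122, -0.992, 1.465], [0.0, 0.0, 0.0, 1.0]]
stand [([0.495, 0.37, 0.193], 0.57)]
pot_box [([0.598, -0.028, 0.031], 0.95)]
blue_pot [([0.467, -0.344, 0.062], 0.69), ([0.601, -0.026, 0.029], 0.31)]
hung_shelf [([0.683, 0.195, 0.105], 0.91), ([0.321, 0.601, 0.102], 0.85), ([0.354, 0.136, 0.106], 0.84)]
hung_cup [([0.572, 0.319, 0.208], 0.56)]
brown_pot [([0.595, -0.248, 0.034], 0.8), ([0.595, -0.025, 0.031], 0.54)]
spray_bottle [([0.424, -0.135, 0.124], 0.78)]
```

View pics/scene0.png

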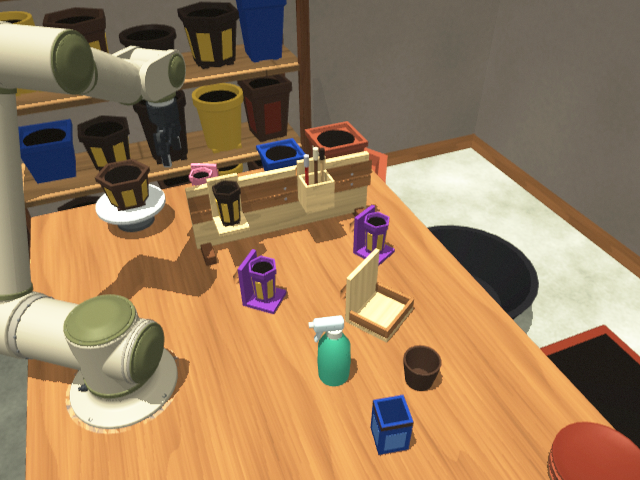

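View pics/top0.png

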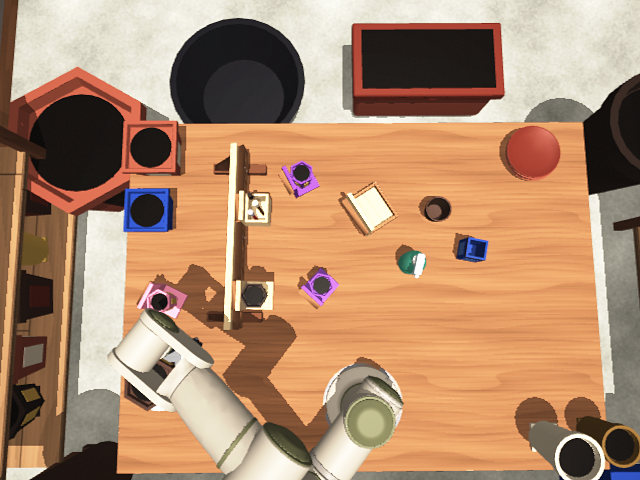

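The scene view shows the stand at the top (185–370, 155–240), with the shelf at (230,210) and the cup at (317,190). The box is at (378,298), the blue pot at (392,425), the spray bottle at (333,355) and the brown pot at (422,367). The pink and purple shelves are decoys. Next I'll fit poses from depth.

```bash
cat > h.py <<'E'
import numpy as np
def cloud(f):
    i=np.load(f); d=i["range_z"]; H,W=d.shape
    fl=H/2/np.tan(np.radians(float(i["fov_y"]))/2)
    v,u=np.mgrid[:H,:W]
    P=np.stack([(u-float(i["cx"]))/fl*d,(v-float(i["cy"]))/fl*d,d],-1)
    T=i["cam_to_world"]; P=P@T[:3,:3].T+T[:3,3]; P[d<=0]=np.nan
    return P,i["color"]
def box(P,lo,hi):
    return P[np.all((P>lo)&(P<hi),-1)]
E
python3 - <<'E'
from h import *
import cv2
for c in ["scene","top"]:
    P,C=cloud(f"pics/{c}0.npz")
    t=box(P,[.2,.0,-.03],[.9,.3,.03]); print(c,"table z",np.percentile(t[:,2],[5,50,95]))
    # stand top edge
    t=box(P,[.2,.25,.2],[.85,.5,.214]); 
    print("standtop",len(t)); 
    t=t[np.abs(t[:,2]-.209)<.004]
    l=cv2.fitLine(t[:,:2].astype(np.float32),cv2.DIST_HUBER,0,.01,.01).ravel(); print(l, t.min(0),t.max(0))
    n=np.array([-l[1],l[0]]); r=(t[:,:2]-l[2:])@n; print(np.percentile(r,[2,10,50,90,98]))
    t=box(P,[.45,-.15,.04],[.75,.1,.16]); print("box",len(t),t.min(0),t.max(0), np.percentile(t[:,2],[90,98]))
    tt=t[t[:,2]>.138]
    print("plate top",len(tt),tt.mean(0)); l=cv2.fitLine(tt[:,:2].astype(np.float32),cv2.DIST_HUBER,0,.01,.01).ravel(); print(l,np.degrees(np.arctan2(l[1],l[0])));s=(tt[:,:2]-l[2:])@l[:2];print(s.min(),s.max())
    t=box(P,[.4,-.42,.085],[.55,-.28,.12]); r=cv2.minAreaRect(t[:,:2].astype(np.float32)*1000); print("blue",r,len(t))
    t=box(P,[.35,-.25,.02],[.5,-.05,.2]);print("spray",t.min(0),t.max(0))
    t=box(P,[.52,-.32,.06],[.7,-.18,.08]);print("brown",t.min(0),t.max(0))
E
```

```text
scene table z [-0.00251071  0.00092528  0.01190579]
standtop 1320
[ 0.9995015  -0.03157132  0.48038763  0.36920562] [0.24188974 0.27023014 0.20500317] [0.76240994 0.39376712 0.21296895]
[-0.09467972 -0.0865935   0.00148281  0.01429237  0.01863255]
box 1451 [ 0.461695   -0.14911338  0.04000469] [0.6836253  0.04862184 0.14874458] [0.14426901 0.14692703]
plate top 249 [0.57320602 0.0072856  0.14435173]
[0.8413547  0.5404833  0.565163   0.00145923] 32.71654
-0.053902002550877876 0.07579460539185763
blue ((467.48272705078125, -340.5599365234375), (64.08821105957031, 61.40445327758789), 78.48998260498047) 683
spray [ 0.37794123 -0.19109934  0.02002875] [ 0.461695   -0.12918026  0.18197456]
brown [ 0.5549357  -0.27988277  0.06004225] [ 0.63489589 -0.19818039  0.07519513]
top table z [-0.00434009  0.00100804  0.00708757]
standtop 1549
[ 0.99961936 -0.02758903  0.507716    0.37621984] [0.24628938 0.27563713 0.20504296] [0.7643888  0.39237577 0.21297628]
[-0.09597259 -0.04132923 -0.00036218  0.00858109  0.01085591]
box 775 [ 0.45031359 -0.14981985  0.04001508] [0.68860421 0.06286228 0.15218488] [0.14606029 0.14986981]
plate top 191 [0.5765132  0.01150318 0.14534969]
[0.84506404 0.5346651  0.57651323 0.01150318] 32.3212
-0.06482210639381344 0.06464843363135712
blue ((469.8148193359375, -339.0110168457031), (63.79844665527344, 61.589134216308594), 79.55792236328125) 230
spray [ 0.38073862 -0.18402995  0.02062284] [ 0.4646159  -0.11621343  0.18489071]
brown [ 0.55725779 -0.2765708   0.06009503] [ 0.63675627 -0.19824773  0.07813206]
```

```bash
cat >> h.py <<'E'
from scipy.optimize import least_squares
def sdf(p,b):
    b=np.array(b,float)/1000; lo,hi=b[:3],b[3:]
    q=np.abs(p-(lo+hi)/2)-(hi-lo)/2
    return np.linalg.norm(np.maximum(q,0),axis=1)+np.minimum(q.max(1),0)
def sdfs(p,bs): return np.min([sdf(p,b) for b in bs],0)
STAND=[[0,-260,150+30,18,260,200],[0,-260,115,18,260,150],[18,-260,100,36,260,210]]
POTBOX=[[-12,-65,0,0,65,145],[0,-65,63,16,65,95],[-117,-65,0,-12,65,12],[-117,-65,0,-109,65,40],[-117,-65,0,-12,-57,40],[-117,57,0,-12,65,40]]
BLUE=[[-30,-30,0,-24,30,100],[24,-30,0,30,30,100],[-30,-30,0,30,-24,100],[-30,24,0,30,30,100],[-30,-30,0,30,30,8]]
def fit(P,model,x0,z0=0,thr=.012,zb=True):
    x=np.array(list(x0)+[0.]) 
    def tr(x,P):
        c,s=np.cos(x[2]),np.sin(x[2]); d=P-[x[0],x[1],z0+x[3]*zb]
        return np.stack([c*d[:,0]+s*d[:,1],-s*d[:,0]+c*d[:,1],d[:,2]],1)
    for t in (thr*3,thr,thr):
        m=np.abs(sdfs(tr(x,P),model))<t
        Q=P[m]
        r=least_squares(lambda y:sdfs(tr(y,Q),model),x,loss="soft_l1",f_scale=.002); x=r.x
    return x,len(Q),np.sqrt(np.mean(r.fun**2))*1000
E
cat > fit0.py <<'E'
from h import *
D={c:cloud(f"pics/{c}0.npz")[0] for c in ["scene","top"]}
def go(name,lo,hi,model,x0,**k):
    S=[box(P,lo,hi) for P in D.values()]
    for n,p in list(zip(D,S))+[("both",np.concatenate(S))]:
        x,N,e=fit(p,model,x0,**k); print(name,n,np.round(x[:2],4),round(np.degrees(x[2]),2),"z",round(x[3],4),N,round(e,2))
go("box",[.45,-.12,.006],[.72,.1,.16],POTBOX,[.565,.005,np.radians(122.5)])
go("stand",[.2,.3,.11],[.8,.42,.22],STAND,[.5,.355,np.radians(88.5)])
go("blue",[.4,-.42,.01],[.55,-.28,.12],BLUE,[.468,-.34,np.radians(-11)])
E
python3 fit0.py
```

```text
box scene [0.566  0.0122] 122.16 z 0.0006 3555 2.0
box top [0.5742 0.0163] 122.11 z 0.0015 1724 2.66
box both [0.5719 0.0157] 122.31 z 0.001 5279 1.98
stand scene [0.5014 0.3339] 88.88 z 0.0033 4684 3.5
stand top [0.5063 0.35  ] 89.04 z 0.0012 2884 4.07
stand both [0.5017 0.3507] 88.95 z 0.0008 7074 4.07
blue scene [ 0.4677 -0.3399] -11.13 z 0.0013 2008 0.94
blue top [ 0.4698 -0.3393] -11.34 z 0.0047 618 1.22
blue both [ 0.468  -0.3397] -11.04 z 0.0024 2626 1.21
```

```bash
cat > st.py <<'E'
from h import *
for c in ["scene","top"]:
    P,C=cloud(f"pics/{c}0.npz")
    for zl,zh in [(.12,.145),(.155,.18),(.186,.198),(.199,.2035),(.2065,.215)]:
        for xl,xh in [(.25,.29),(.38,.45),(.45,.52),(.62,.75)]:
            t=box(P,[xl,.3,zl],[xh,.42,zh])
            if len(t)>5: print(c,(zl,zh),(xl,xh),len(t),np.round(np.percentile(t[:,1],[5,25,50,75,95])*1000,1))
    t=box(P,[.2,.3,.16],[.8,.42,.22]); print("ends",t[:,0].min(),t[:,0].max())
    t=box(P,[.2,.2,.02],[.9,.42,.22])
    for z in (.206,): 
        t=box(P,[.2,.25,.218],[.8,.36,.34]); print("brush",len(t),t.mean(0))
    t=box(P,[.25,.25,.13],[.42,.335,.24]); print("shelf",np.percentile(t,[1,99],axis=0).round(4).tolist())
    t=box(P,[.48,.25,.13],[.7,.335,.205]); print("cup",np.percentile(t,[1,99],axis=0).round(4).tolist())
E
python3 st.py
```

```text
scene (0.12, 0.145) (0.25, 0.29) 116 [351.9 354.  355.9 358.  360.2]
scene (0.12, 0.145) (0.38, 0.45) 183 [348.9 351.  352.8 354.5 356.7]
scene (0.12, 0.145) (0.45, 0.52) 180 [347.5 350.  351.6 353.2 355.7]
scene (0.12, 0.145) (0.62, 0.75) 235 [343.1 345.5 347.4 349.3 351.8]
scene (0.155, 0.18) (0.25, 0.29) 117 [352.8 354.9 356.4 357.9 360.9]
scene (0.155, 0.18) (0.38, 0.45) 185 [348.9 351.6 353.1 354.6 356.6]
scene (0.155, 0.18) (0.45, 0.52) 180 [347.2 349.9 352.2 354.1 356.3]
scene (0.155, 0.18) (0.62, 0.75) 248 [344.  346.4 347.9 349.7 351.7]
scene (0.186, 0.198) (0.25, 0.29) 109 [353.1 355.7 358.5 373.  376.5]
scene (0.186, 0.198) (0.38, 0.45) 164 [349.5 352.  355.3 370.1 374.3]
scene (0.186, 0.198) (0.45, 0.52) 160 [347.8 351.1 354.3 370.2 373.6]
scene (0.186, 0.198) (0.62, 0.75) 262 [344.4 347.3 350.5 365.3 368.6]
scene (0.199, 0.2035) (0.25, 0.29) 35 [353.6 369.4 371.9 374.4 376.6]
scene (0.199, 0.2035) (0.38, 0.45) 53 [349.3 354.4 369.  371.3 373.6]
scene (0.199, 0.2035) (0.45, 0.52) 62 [349.2 355.6 368.2 370.8 374.3]
scene (0.199, 0.2035) (0.62, 0.75) 81 [343.5 347.8 365.2 3
[... 1348 characters left out ...]
358.3 361.2 374.6]
top (0.199, 0.2035) (0.38, 0.45) 29 [352.8 354.3 355.2 371.4 371.9]
top (0.199, 0.2035) (0.45, 0.52) 31 [351.  353.2 353.9 362.4 370. ]
top (0.199, 0.2035) (0.62, 0.75) 39 [347.4 348.3 350.6 365.3 367.1]
top (0.2065, 0.215) (0.25, 0.29) 91 [374.3 377.9 381.6 386.5 391.5]
top (0.2065, 0.215) (0.38, 0.45) 164 [371.8 375.2 379.7 383.9 388.6]
top (0.2065, 0.215) (0.45, 0.52) 152 [370.5 373.5 378.1 382.6 386.6]
top (0.2065, 0.215) (0.62, 0.75) 265 [365.8 369.4 374.2 378.6 382.3]
ends 0.2443591444821959 0.7643888039420632
brush 1026 [0.41303686 0.32211548 0.24138022]
shelf [[0.2962, 0.268, 0.1305], [0.3736, 0.3342, 0.2397]]
cup [[0.5374, 0.275, 0.1301], [0.6173, 0.3332, 0.2049]]
```

```bash
python3 - <<'E'
import cv2
a=cv2.imread("pics/scene0.png")[150:340,180:440]; cv2.imwrite("pics/c1.png",cv2.resize(a,None,fx=3,fy=3,interpolation=cv2.INTER_CUBIC))
E
```

```text
(no output)
```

View pics/c1.png

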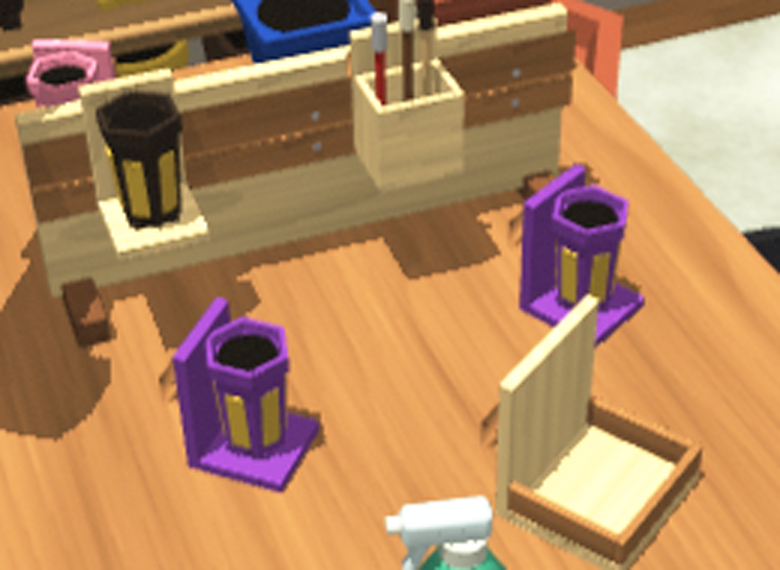

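```bash
cat > plan.py <<'E'
import numpy as np, json
from scipy.spatial.transform import Rotation as R
def down(yaw, lean=0, axis_yaw=None):
    """tool pointing down, tool y at world angle yaw(deg)"""
    a=np.radians(yaw); y=np.array([np.cos(a),np.sin(a),0]); z=np.array([0,0,-1.]); x=np.cross(y,z)
    return np.stack([x,y,z],1)
def rows(p0,R0,p1,R1,n):
    p=np.array(p0,float); Rc=R.from_matrix(R0); dr=(Rc.inv()*R.from_matrix(R1)).as_rotvec()/n
    dr=np.round(dr,4); out=[]
    for k in range(n):
        tgt=np.array(p0)+(np.array(p1)-p0)*(k+1)/n
        s=np.round(Rc.inv().apply(tgt-p),4); p=p+Rc.apply(s); Rc=Rc*R.from_rotvec(dr)
        out.append({k2:float(v) for k2,v in zip(["x","y","z","rx","ry","rz"],list(s)+list(dr)) if abs(v)>1e-5})
    return out,p,Rc.as_matrix()
def show(rs): print("max",max(abs(v) for r in rs for v in r.values())); print(json.dumps(rs))
E
python3 - <<'E'
from plan import *
from rig import env
s=env.observe(); 
a,p,Rm=rows(s["position"],s["tool_rot"],[.24,.49,.40],s["tool_rot"],3); show(a)
b,p,Rm=rows(p,Rm,[.576,.0125,.33],down(122.2),14); show(b); print(p,Rm.round(3).tolist())
E
```

```text
max 0.0516
[{"x": -0.0018, "y": -0.0015, "z": -0.0516}, {"x": -0.0017, "y": -0.0014, "z": -0.0515}, {"x": -0.0018, "y": -0.0015, "z": -0.0516}]
max 0.072
[{"x": -0.0364, "y": -0.0204, "z": 0.005, "rz": -0.072}, {"x": -0.0348, "y": -0.023, "z": 0.005, "rz": -0.072}, {"x": -0.033, "y": -0.0254, "z": 0.005, "rz": -0.072}, {"x": -0.0311, "y": -0.0278, "z": 0.005, "rz": -0.072}, {"x": -0.0291, "y": -0.0299, "z": 0.005, "rz": -0.072}, {"x": -0.0268, "y": -0.0319, "z": 0.005, "rz": -0.072}, {"x": -0.0245, "y": -0.0338, "z": 0.005, "rz": -0.072}, {"x": -0.022, "y": -0.0354, "z": 0.005, "rz": -0.072}, {"x": -0.0193, "y": -0.037, "z": 0.005, "rz": -0.072}, {"x": -0.0167, "y": -0.0382, "z": 0.005, "rz": -0.072}, {"x": -0.0139, "y": -0.0393, "z": 0.005, "rz": -0.072}, {"x": -0.011, "y": -0.0403, "z": 0.005, "rz": -0.072}, {"x": -0.008, "y": -0.0409, "z": 0.005, "rz": -0.072}, {"x": -0.0052, "y": -0.0414, "z": 0.005, "rz": -0.072}]
[0.57605075 0.01247635 0.33001288] [[-0.846, -0.533, -0.0], [-0.533, 0.846, 0.0], [0.0, 0.0, -1.0]]
```

Call:
play_rows(commands=[{"z": -0.0516}, {"z": -0.0516}, {"z": -0.0516}, {"x": -0.0364, "y": -0.0204, "z": 0.005, "rz": -0.072}, {"x": -0.0348, "y": -0.023, "z": 0.005, "rz": -0.072}, {"x": -0.033, "y": -0.0254, "z": 0.005, "rz": -0.072}, {"x": -0.0311, "y": -0.0278, "z": 0.005, "rz": -0.072}, {"x": -0.0291, "y": -0.0299, "z": 0.005, "rz": -0.072}, {"x": -0.0268, "y": -0.0319, "z": 0.005, "rz": -0.072}, {"x": -0.0245, "y": -0.0338, "z": 0.005, "rz": -0.072}])

```text
invalid input at $.commands[0]: expected keys grip, x, y, z, rx, ry, rz
```

Call:
play_rows(commands=[{"x": -0.022, "y": -0.0354, "z": 0.005, "rz": -0.072}, {"x": -0.0193, "y": -0.037, "z": 0.005, "rz": -0.072}, {"x": -0.0167, "y": -0.0382, "z": 0.005, "rz": -0.072}, {"x": -0.0139, "y": -0.0393, "z": 0.005, "rz": -0.072}, {"x": -0.011, "y": -0.0403, "z": 0.005, "rz": -0.072}, {"x": -0.008, "y": -0.0409, "z": 0.005, "rz": -0.072}, {"x": -0.0052, "y": -0.0414, "z": 0.005, "rz": -0.072}, {}, {}])

```text
invalid input at $.commands[0]: expected keys grip, x, y, z, rx, ry, rz
```

```bash
cat > shot.py <<'E'
import sys,cv2,numpy as np
from rig import env,optics
from h import *
def shot(c,tag):
    i=optics.get_image(c); cv2.imwrite(f"pics/{c}{tag}.png",i["color"]); np.savez(f"pics/{c}{tag}.npz",**i); return i
if __name__=="__main__":
    for c in sys.argv[2:]: shot(c,sys.argv[1])
    s=env.observe(); print(s["time_s"],np.round(s["position"],4),np.round(s["tool_rot"],3).tolist(),"F",np.round(s["ft_force"],1),"T",np.round(s["wrist_torque"],2),"w",s["grip_width"])
E
python3 shot.py 1 wrist
python3 - <<'E'
from h import *
P,C=cloud("pics/wrist1.npz")
p=box(P,[.42,-.14,.006],[.74,.12,.17])
print(fit(p,POTBOX,[.573,.0165,np.radians(122.2)]))
t=box(P,[.45,-.1,.138],[.7,.1,.155]); import cv2
l=cv2.fitLine(t[:,:2].astype(np.float32),cv2.DIST_HUBER,0,.01,.01).ravel();s=(t[:,:2]-l[2:])@l[:2]; print(len(t),l,np.degrees(np.arctan2(l[1],l[0])),l[2:]+l[:2]*(s.min()+s.max())/2,s.max()-s.min())
E
```

```text
0.85 [0.2371 0.4962 0.2453] [[-0.902, 0.431, 0.0], [0.431, 0.902, 0.0], [-0.0, 0.0, -1.0]] F [-0.5  0.4  0.3] T [-0.06 -0.01 -0.02] w 0.08531770768445247
(array([0.573     , 0.0165    , 2.13279235, 0.        ]), 0, np.float64(nan))
  return _methods._mean(a, axis=axis, dtype=dtype,
  ret = ret.dtype.type(ret / rcount)
Traceback (most recent call last):
cv2.error: OpenCV(4.12.0) /io/opencv/modules/imgproc/src/linefit.cpp:50: error: (-215:Assertion failed) count > 0 in function 'fitLine2D_wods'
```

View pics/wrist1.png

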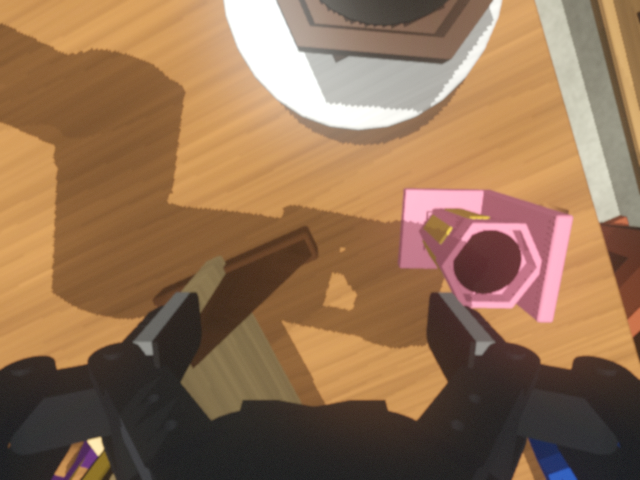

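```bash
cat >> plan.py <<'E'
def show(rs,grip=-1):
    print("max",max(abs(v) for r in rs for v in r.values()))
    print("["+",".join('{"grip":%g,'%grip+",".join('"%s":%g'%(k,r.get(k,0)) for k in ["x","y","z","rx","ry","rz"])+"}" for r in rs)+"]")
E
python3 - <<'E'
from plan import *
from rig import env
s=env.observe(); 
b,p,Rm=rows([.24,.49,.40],s["tool_rot"],[.576,.0125,.33],down(122.2),12); show(b); print(p,Rm.round(3).tolist())
E
```

```text
max 0.084
[{"grip":-1,"x":-0.0424,"y":-0.0238,"z":0.0058,"rx":0,"ry":0,"rz":-0.084},{"grip":-1,"x":-0.0403,"y":-0.0273,"z":0.0059,"rx":0,"ry":0,"rz":-0.084},{"grip":-1,"x":-0.0378,"y":-0.0306,"z":0.0058,"rx":0,"ry":0,"rz":-0.084},{"grip":-1,"x":-0.0352,"y":-0.0337,"z":0.0058,"rx":0,"ry":0,"rz":-0.084},{"grip":-1,"x":-0.0322,"y":-0.0365,"z":0.0059,"rx":0,"ry":0,"rz":-0.084},{"grip":-1,"x":-0.029,"y":-0.039,"z":0.0058,"rx":0,"ry":0,"rz":-0.084},{"grip":-1,"x":-0.0256,"y":-0.0414,"z":0.0058,"rx":0,"ry":0,"rz":-0.084},{"grip":-1,"x":-0.0221,"y":-0.0433,"z":0.0059,"rx":0,"ry":0,"rz":-0.084},{"grip":-1,"x":-0.0183,"y":-0.0451,"z":0.0058,"rx":0,"ry":0,"rz":-0.084},{"grip":-1,"x":-0.0146,"y":-0.0464,"z":0.0058,"rx":0,"ry":0,"rz":-0.084},{"grip":-1,"x":-0.0105,"y":-0.0475,"z":0.0059,"rx":0,"ry":0,"rz":-0.084},{"grip":-1,"x":-0.0066,"y":-0.0482,"z":0.0058,"rx":0,"ry":0,"rz":-0.084}]
[0.57600921 0.01254453 0.32999961] [[-0.846, -0.533, 0.0], [-0.533, 0.846, 0.0], [-0.0, 0.0, -1.0]]
```

Call:
play_rows(commands=[{"grip": -1, "x": 0, "y": 0, "z": -0.0516, "rx": 0, "ry": 0, "rz": 0}, {"grip": -1, "x": 0, "y": 0, "z": -0.0516, "rx": 0, "ry": 0, "rz": 0}, {"grip": -1, "x": 0, "y": 0, "z": -0.0516, "rx": 0, "ry": 0, "rz": 0}])

```text
time_s: 1.23
position: [0.2369, 0.496, 0.4019]
tool_rot: [[-0.902, 0.431, 0.0], [0.431, 0.902, 0.0], [-0.0, 0.0, -1.0]]
ft_force: [1.1, 0.3, 0.8]
grip_width: 0.0852
```

Call:
play_rows(commands=[{"grip": -1, "x": -0.0424, "y": -0.0238, "z": 0.0058, "rx": 0, "ry": 0, "rz": -0.084}, {"grip": -1, "x": -0.0403, "y": -0.0273, "z": 0.0059, "rx": 0, "ry": 0, "rz": -0.084}, {"grip": -1, "x": -0.0378, "y": -0.0306, "z": 0.0058, "rx": 0, "ry": 0, "rz": -0.084}, {"grip": -1, "x": -0.0352, "y": -0.0337, "z": 0.0058, "rx": 0, "ry": 0, "rz": -0.084}, {"grip": -1, "x": -0.0322, "y": -0.0365, "z": 0.0059, "rx": 0, "ry": 0, "rz": -0.084}, {"grip": -1, "x": -0.029, "y": -0.039, "z": 0.0058, "rx": 0, "ry": 0, "rz": -0.084}, {"grip": -1, "x": -0.0256, "y": -0.0414, "z": 0.0058, "rx": 0, "ry": 0, "rz": -0.084}, {"grip": -1, "x": -0.0221, "y": -0.0433, "z": 0.0059, "rx": 0, "ry": 0, "rz": -0.084}, {"grip": -1, "x": -0.0183, "y": -0.0451, "z": 0.0058, "rx": 0, "ry": 0, "rz": -0.084}, {"grip": -1, "x": -0.0146, "y": -0.0464, "z": 0.0058, "rx": 0, "ry": 0, "rz": -0.084}, {"grip": -1, "x": -0.0105, "y": -0.0475, "z": 0.0059, "rx": 0, "ry": 0, "rz": -0.084}, {"grip": -1, "x": -0.0066, "y": -0.0482, "z": 0.0058, "rx": 0, "ry": 0, "rz": -0.084}])

```text
time_s: 2.72
position: [0.5739, 0.0173, 0.33]
tool_rot: [[-0.845, -0.535, 0.0], [-0.535, 0.845, 0.0], [-0.0, -0.0, -1.0]]
ft_force: [-0.0, 0.5, 0.8]
grip_width: 0.0855
```

Call:
play_rows(commands=[{"grip": -1, "x": 0, "y": 0, "z": 0, "rx": 0, "ry": 0, "rz": 0}, {"grip": -1, "x": 0, "y": 0, "z": 0, "rx": 0, "ry": 0, "rz": 0}])

```text
time_s: 2.98
position: [0.573, 0.019, 0.3302]
tool_rot: [[-0.846, -0.533, -0.0], [-0.533, 0.846, 0.0], [-0.0, 0.0, -1.0]]
ft_force: [-0.3, -0.5, -0.1]
grip_width: 0.0853
```

```bash
python3 shot.py 2 wrist
cat > fb.py <<'E'
from h import *
P,C=cloud("pics/wrist2.npz")
p=box(P,[.42,-.14,.006],[.74,.12,.17])
print(fit(p,POTBOX,[.573,.0165,np.radians(122.2)]))
t=box(P,[.45,-.1,.138],[.7,.1,.155]); import cv2
l=cv2.fitLine(t[:,:2].astype(np.float32),cv2.DIST_HUBER,0,.01,.01).ravel();s=(t[:,:2]-l[2:])@l[:2]; print(len(t),l,np.degrees(np.arctan2(l[1],l[0])),l[2:]+l[:2]*(s.min()+s.max())/2,s.max()-s.min())
n=np.array([-l[1],l[0]]); r=(t[:,:2]-l[2:])@n; print(np.percentile(r,[2,50,98]))
E
python3 fb.py
```

```text
3.025 [0.5728 0.0195 0.3305] [[-0.846, -0.533, 0.0], [-0.533, 0.846, 0.0], [-0.0, -0.0, -1.0]] F [-0.1  0.6 -0.1] T [0.05 0.01 0.04] w 0.08534086797468658
(array([ 5.72761814e-01,  1.45819696e-02,  2.13428579e+00, -4.28262260e-04]), 14685, np.float64(0.7533212452804436))
2116 [0.84631914 0.53267616 0.5719505  0.00701493] 32.186447 [0.57546464 0.00922674] 0.12890178498140842
[-5.75674506e-03  6.96423310e-06  5.59817188e-03]
```

View pics/wrist2.png

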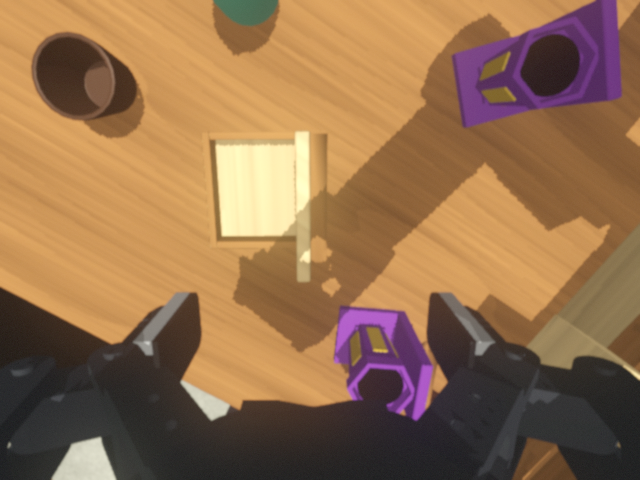

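The wrist view shows the tray at (258,188) and the plate as the bar at x≈303. The box fit is good: 0.75 mm rms, yaw 122.3°. Next I descend onto the plate.

```bash
python3 - <<'E'
from plan import *
from rig import env
s=env.observe(); print(s["position"])
b,p,Rm=rows(s["position"],s["tool_rot"],[.576,.0105,.117],down(122.25),6); show(b)
E
```

```text
[0.57276901 0.01947538 0.33050114]
max 0.0356
[{"grip":-1,"x":0.0004,"y":-0.0015,"z":0.0356,"rx":0,"ry":0.0001,"rz":-0.0001},{"grip":-1,"x":0.0003,"y":-0.0016,"z":0.0356,"rx":0,"ry":0.0001,"rz":-0.0001},{"grip":-1,"x":0.0004,"y":-0.0015,"z":0.0356,"rx":0,"ry":0.0001,"rz":-0.0001},{"grip":-1,"x":0.0003,"y":-0.0016,"z":0.0355,"rx":0,"ry":0.0001,"rz":-0.0001},{"grip":-1,"x":0.0004,"y":-0.0015,"z":0.0356,"rx":0,"ry":0.0001,"rz":-0.0001},{"grip":-1,"x":0.0003,"y":-0.0016,"z":0.0356,"rx":0,"ry":0.0001,"rz":-0.0001}]
```

Call:
play_rows(commands=[{"grip": -1, "x": 0, "y": -0.003, "z": 0.036, "rx": 0, "ry": 0, "rz": 0}, {"grip": -1, "x": 0.001, "y": -0.003, "z": 0.036, "rx": 0, "ry": 0, "rz": 0}, {"grip": -1, "x": 0.001, "y": -0.003, "z": 0.036, "rx": 0, "ry": 0, "rz": 0}, {"grip": -1, "x": 0, "y": 0, "z": 0.036, "rx": 0, "ry": 0, "rz": 0}, {"grip": -1, "x": 0, "y": 0, "z": 0.036, "rx": 0, "ry": 0, "rz": 0}, {"grip": -1, "x": 0, "y": 0, "z": 0.0335, "rx": 0, "ry": 0, "rz": 0}, {"grip": -1, "x": 0, "y": 0, "z": 0, "rx": 0, "ry": 0, "rz": 0}, {"grip": -1, "x": 0, "y": 0, "z": 0, "rx": 0, "ry": 0, "rz": 0}])

```text
time_s: 4.03
position: [0.5768, 0.0105, 0.1184]
tool_rot: [[-0.846, -0.534, 0.003], [-0.534, 0.846, -0.0], [-0.002, -0.002, -1.0]]
ft_force: [0.9, 0.5, 0.7]
grip_width: 0.0853
```

```bash
python3 shot.py 3 wrist scene; python3 -c "
import cv2
a=cv2.imread('pics/scene3.png')[180:380,260:480]; cv2.imwrite('pics/c3.png',cv2.resize(a,None,fx=3,fy=3))"
```

```text
4.125 [0.5769 0.0103 0.1185] [[-0.846, -0.533, 0.003], [-0.533, 0.846, -0.001], [-0.002, -0.002, -1.0]] F [ 0.3 -0.9  0.3] T [-0.01 -0.04  0.01] w 0.08569446724942878
```

View pics/c3.png

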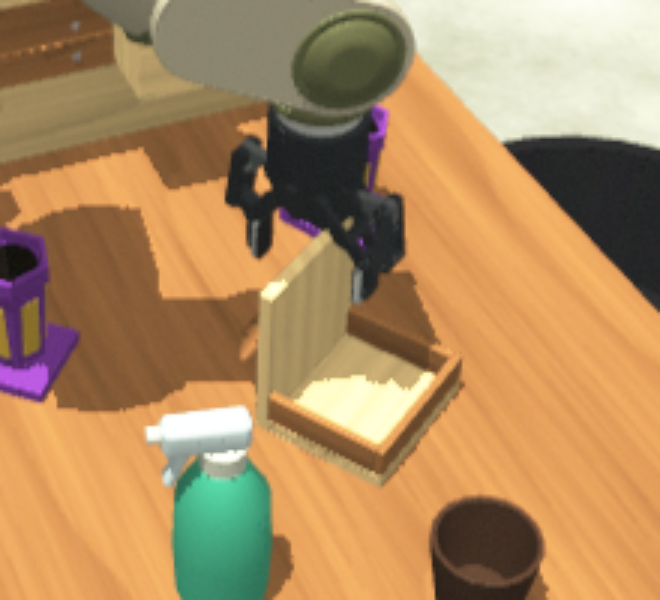

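View pics/wrist3.png

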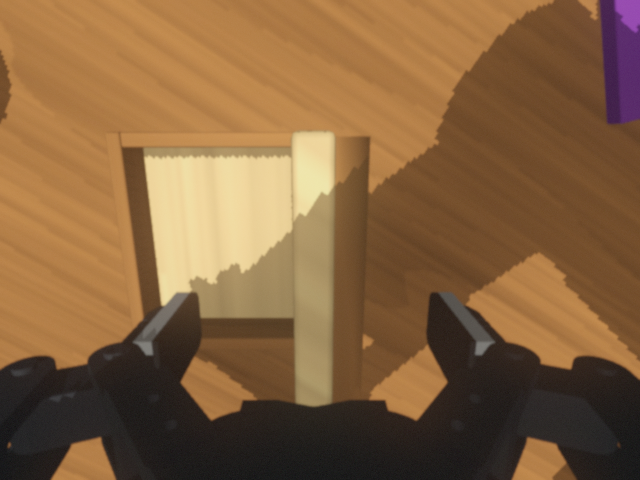

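The plate (x≈314) sits midway between the fingers (197 and 433), so I close.

Call:
play_rows(commands=[{"grip": 1, "x": 0, "y": 0, "z": 0, "rx": 0, "ry": 0, "rz": 0}, {"grip": 1, "x": 0, "y": 0, "z": 0, "rx": 0, "ry": 0, "rz": 0}, {"grip": 1, "x": 0, "y": 0, "z": 0, "rx": 0, "ry": 0, "rz": 0}, {"grip": 1, "x": 0, "y": 0, "z": 0, "rx": 0, "ry": 0, "rz": 0}, {"grip": 1, "x": 0, "y": 0, "z": 0, "rx": 0, "ry": 0, "rz": 0}, {"grip": 1, "x": 0, "y": 0, "z": 0, "rx": 0, "ry": 0, "rz": 0}], squeeze=90)

```text
time_s: 4.88
position: [0.5763, 0.0102, 0.1168]
tool_rot: [[-0.846, -0.533, 0.0], [-0.533, 0.846, 0.0], [-0.0, -0.0, -1.0]]
ft_force: [-0.7, 0.6, 3.4]
grip_width: 0.0108
```

Call:
play_rows(commands=[{"grip": 1, "x": 0, "y": 0, "z": 0, "rx": 0, "ry": 0, "rz": 0}, {"grip": 1, "x": 0, "y": 0, "z": 0, "rx": 0, "ry": 0, "rz": 0}, {"grip": 1, "x": 0, "y": 0, "z": -0.01, "rx": 0, "ry": 0, "rz": 0}, {"grip": 1, "x": 0, "y": 0, "z": -0.03, "rx": 0, "ry": 0, "rz": 0}, {"grip": 1, "x": 0, "y": 0, "z": -0.04, "rx": 0, "ry": 0, "rz": 0}, {"grip": 1, "x": 0, "y": 0, "z": -0.04, "rx": 0, "ry": 0, "rz": 0}, {"grip": 1, "x": 0, "y": 0, "z": -0.04, "rx": 0, "ry": 0, "rz": 0}, {"grip": 1, "x": 0, "y": 0, "z": -0.03, "rx": 0, "ry": 0, "rz": 0}, {"grip": 1, "x": 0, "y": 0, "z": 0, "rx": 0, "ry": 0, "rz": 0}, {"grip": 1, "x": 0, "y": 0, "z": 0, "rx": 0, "ry": 0, "rz": 0}])

```text
time_s: 6.12
position: [0.5757, 0.0101, 0.3046]
tool_rot: [[-0.846, -0.533, -0.004], [-0.533, 0.846, 0.001], [0.003, 0.003, -1.0]]
ft_force: [-0.6, 0.7, -5.6]
grip_width: 0.011
```

```bash
python3 shot.py 4 wrist scene top; python3 - <<'E'
from h import *
from rig import env
s=env.observe(); z=s["position"][2]-.117
for c in ["wrist","scene","top"]:
    P,C=cloud(f"pics/{c}4.npz"); p=box(P,[.42,-.14,z-.03],[.74,.12,z+.1])
    x,N,e=fit(p,POTBOX,[.573,.0145,2.134],z0=z); print(c,x.round(4),np.degrees(x[2]),N,e)
E
```

```text
6.275 [0.5759 0.0101 0.305 ] [[-0.846, -0.533, -0.003], [-0.533, 0.846, 0.001], [0.002, 0.002, -1.0]] F [ 0.4  0.5 -5.1] T [0.06 0.07 0.01] w 0.01111114484334588
wrist [ 5.7170e-01  1.4700e-02  2.1326e+00 -8.0000e-04] 122.19112794032452 38584 0.6270985482233629
scene [5.7080e-01 1.6000e-02 2.1323e+00 1.0000e-04] 122.17056242201998 3561 1.2566033729600095
top [5.7360e-01 1.6400e-02 2.1304e+00 9.0000e-04] 122.06280001885801 347 2.190005634812026
```

View pics/scene4.png

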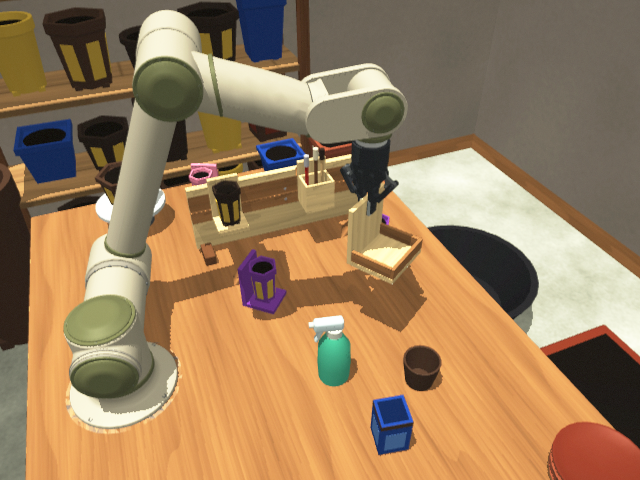

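```bash
python3 - <<'E'
from plan import *
from rig import env
s=env.observe()
b,p,Rm=rows(s["position"],s["tool_rot"],[.453,.2165,.305],down(88.85),8); show(b,1); print(p)
E
```

```text
max 0.0728
[{"grip":1,"x":-0.0008,"y":0.03,"z":0.0001,"rx":0.0002,"ry":-0.0004,"rz":0.0728},{"grip":1,"x":0.0015,"y":0.03,"z":0,"rx":0.0002,"ry":-0.0004,"rz":0.0728},{"grip":1,"x":0.0036,"y":0.0298,"z":0.0001,"rx":0.0002,"ry":-0.0004,"rz":0.0728},{"grip":1,"x":0.0058,"y":0.0295,"z":0,"rx":0.0002,"ry":-0.0004,"rz":0.0728},{"grip":1,"x":0.0079,"y":0.0289,"z":0,"rx":0.0002,"ry":-0.0004,"rz":0.0728},{"grip":1,"x":0.0099,"y":0.0284,"z":0.0001,"rx":0.0002,"ry":-0.0004,"rz":0.0728},{"grip":1,"x":0.0121,"y":0.0275,"z":0,"rx":0.0002,"ry":-0.0004,"rz":0.0728},{"grip":1,"x":0.0139,"y":0.0266,"z":0,"rx":0.0002,"ry":-0.0004,"rz":0.0728}]
[0.45303476 0.21654597 0.30496752]
```

Call:
play_rows(commands=[{"grip": 1, "x": -0.0008, "y": 0.03, "z": 0, "rx": 0, "ry": 0, "rz": 0.0728}, {"grip": 1, "x": 0.0015, "y": 0.03, "z": 0, "rx": 0, "ry": 0, "rz": 0.0728}, {"grip": 1, "x": 0.0036, "y": 0.0298, "z": 0, "rx": 0, "ry": 0, "rz": 0.0728}, {"grip": 1, "x": 0.0058, "y": 0.0295, "z": 0, "rx": 0, "ry": 0, "rz": 0.0728}, {"grip": 1, "x": 0.0079, "y": 0.0289, "z": 0, "rx": 0, "ry": 0, "rz": 0.0728}, {"grip": 1, "x": 0.0099, "y": 0.0284, "z": 0, "rx": 0, "ry": 0, "rz": 0.0728}, {"grip": 1, "x": 0.0121, "y": 0.0275, "z": 0, "rx": 0, "ry": 0, "rz": 0.0728}, {"grip": 1, "x": 0.0139, "y": 0.0266, "z": 0, "rx": 0, "ry": 0, "rz": 0.0728}, {"grip": 1, "x": 0, "y": 0, "z": 0, "rx": 0, "ry": 0, "rz": 0}, {"grip": 1, "x": 0, "y": 0, "z": 0, "rx": 0, "ry": 0, "rz": 0}])

```text
time_s: 7.52
position: [0.4536, 0.2162, 0.3062]
tool_rot: [[-1.0, 0.02, -0.0], [0.02, 1.0, -0.0], [0.0, -0.0, -1.0]]
ft_force: [0.5, 0.4, -5.2]
grip_width: 0.011
```

```bash
python3 shot.py 5 wrist scene top; cat > m5.py <<'E'
import sys
from h import *
from rig import env
tag=sys.argv[1]
s=env.observe(); z=s["position"][2]-.117
for c in ["wrist","scene","top"]:
    P,C=cloud(f"pics/{c}{tag}.npz"); p=box(P,[.37,.08,z-.03],[.53,s["position"][1]+.03,z+.1])
    x,N,e=fit(p,POTBOX,[.453,s["position"][1]+.006,1.5508],z0=z); print(c,x.round(4),np.degrees(x[2]).round(2),N,round(e,2))
    for zl,zh in [(.12,.148),(.155,.18),(.183,.198)]:
        t=box(P,[.38,.33,zl],[.53,.365,zh])
        if len(t)>20: 
            k=np.polyfit(t[:,0]-.455,t[:,1],1); print("  front",(zl,zh),len(t),k.round(4), np.percentile(t[:,1]-np.polyval(k,t[:,0]-.455),[5,95]).round(4))
    for nm,(lo,hi) in dict(shelf=([.25,.25,.13],[.40,.335,.24]),cup=([.5,.25,.13],[.68,.335,.205])).items():
        t=box(P,lo,hi)
        if len(t)>20: print("  ",nm,len(t),np.percentile(t,[1,99],axis=0).round(4).tolist())
E
python3 m5.py 5
```

```text
7.675 [0.4538 0.2159 0.3064] [[-1.0, 0.021, -0.0], [0.021, 1.0, -0.0], [0.0, -0.0, -1.0]] F [ 0.2  1.  -6. ] T [ 0.1  -0.04 -0.04] w 0.011103691880279688
wrist [ 4.5310e-01  2.2200e-01  1.5511e+00 -5.0000e-04] 88.87 38579 0.6
  front (0.12, 0.148) 2840 [-0.0207  0.3508] [-0.0005  0.0005]
  front (0.155, 0.18) 3515 [-0.0204  0.3508] [-0.0006  0.0006]
  front (0.183, 0.198) 4446 [-0.0138  0.3538] [-0.0036  0.0094]
   shelf 17481 [[0.3001, 0.267, 0.131], [0.3732, 0.3341, 0.2384]]
   cup 2615 [[0.5355, 0.2748, 0.1305], [0.6092, 0.3347, 0.1979]]
scene [4.523e-01 2.232e-01 1.553e+00 9.000e-04] 88.98 3361 1.76
  front (0.12, 0.148) 120 [-0.0088  0.3527] [-0.004   0.0048]
  front (0.155, 0.18) 107 [0.0059 0.3539] [-0.0039  0.0041]
  front (0.183, 0.198) 68 [-0.0143  0.3524] [-0.0029  0.0039]
   shelf 1285 [[0.2952, 0.2654, 0.131], [0.3706, 0.3333, 0.2392]]
   cup 684 [[0.5445, 0.2707, 0.1325], [0.6149, 0.3338, 0.2046]]
top [4.5440e-01 2.2400e-01 1.5655e+00 1.0000e-03] 89.7 1177 2.17
  front (0.12, 0.148) 48 [-0.0153  0.3527] [-0.0007  0.0006]
  front (0.155, 0.18) 60 [-0.0206  0.3525] [-0.0007  0.0007]
  front (0.183, 0.198) 187 [-0.      0.3581] [-0.0064  0.0059]
   shelf 330 [[0.2992, 0.2716, 0.1311], [0.3755, 0.3347, 0.2397]]
   cup 264 [[0.5501, 0.275, 0.1302], [0.6175, 0.3346, 0.2044]]
```

View pics/wrist5.png

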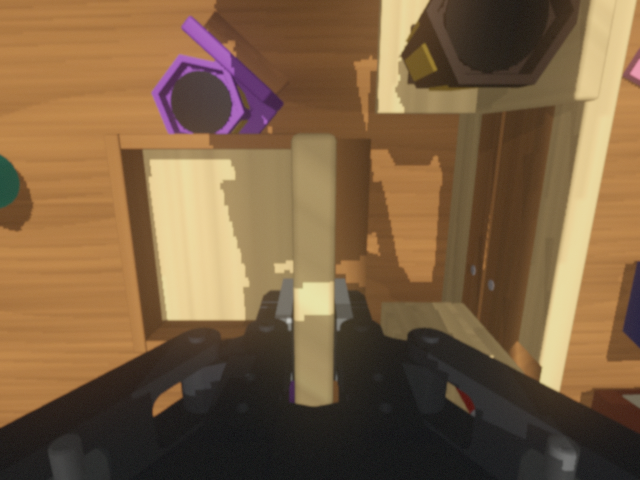

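View pics/scene5.png

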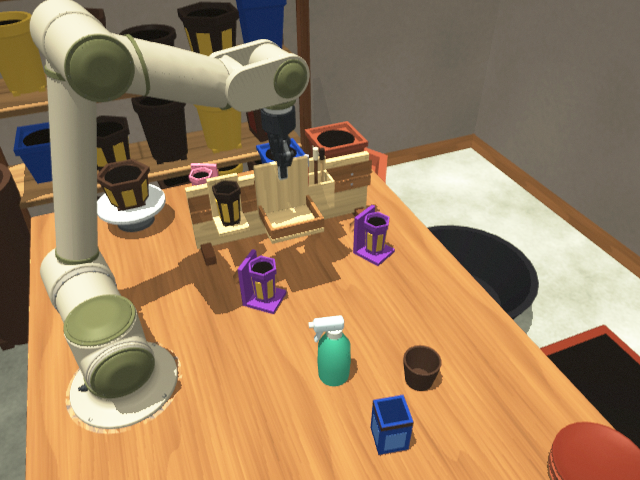

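```bash
cat > st2.py <<'E'
from plan import *
yaw=88.85; a=np.radians(yaw); sx=np.array([np.cos(a),np.sin(a),0]); sy=np.array([-np.sin(a),np.cos(a),0]); 
W0=np.array([.4538,.2160,0])+sx*.135
def tool(x,z,th,dy=0):
    p=W0+sx*x+sy*dy; p[2]=z
    return p, R.from_rotvec(th*sy).as_matrix()@down(yaw)
def hook(hx,hz,th):
    c,s=np.cos(th),np.sin(th); return tool(hx-.022*c+.054*s,hz+.054*c+.022*s,th)
E
python3 - <<'E'
from st2 import *
c=tool(-.135,.3064,0)
k1=hook(-.05,.226,.2); b,p,Rm=rows(*c,*k1,4); show(b,1); print(p)
k2=hook(.010,.222,.2); b,p,Rm=rows(p,Rm,*k2,4); show(b,1);print(p)
k3=hook(.010,.197,.2); b,p,Rm=rows(p,Rm,*k3,4); show(b,1);print(p, Rm.round(3).tolist())
E
```

```text
max 0.05
[{"grip":1,"x":0,"y":0.0185,"z":0.0058,"rx":0.05,"ry":0,"rz":0},{"grip":1,"x":0,"y":0.0188,"z":0.0048,"rx":0.05,"ry":0,"rz":0},{"grip":1,"x":0,"y":0.0191,"z":0.0039,"rx":0.05,"ry":0,"rz":0},{"grip":1,"x":0,"y":0.0192,"z":0.003,"rx":0.05,"ry":0,"rz":0}]
[0.45528895 0.29017298 0.28324353]
max 0.0149
[{"grip":1,"x":0,"y":0.0149,"z":-0.002,"rx":0,"ry":0,"rz":0},{"grip":1,"x":0,"y":0.0149,"z":-0.002,"rx":0,"ry":0,"rz":0},{"grip":1,"x":0,"y":0.0149,"z":-0.002,"rx":0,"ry":0,"rz":0},{"grip":1,"x":0,"y":0.0149,"z":-0.002,"rx":0,"ry":0,"rz":0}]
[0.45649317 0.35016222 0.27924337]
max 0.0062
[{"grip":1,"x":0,"y":0.0012,"z":0.0061,"rx":0,"ry":0,"rz":0},{"grip":1,"x":0,"y":0.0013,"z":0.0061,"rx":0,"ry":0,"rz":0},{"grip":1,"x":0,"y":0.0012,"z":0.0061,"rx":0,"ry":0,"rz":0},{"grip":1,"x":0,"y":0.0012,"z":0.0062,"rx":0,"ry":0,"rz":0}]
[0.45649186 0.35009716 0.25425826] [[-1.0, 0.02, -0.004], [0.02, 0.98, -0.199], [-0.0, -0.199, -0.98]]
```

Call:
play_rows(commands=[{"grip": 1, "x": 0, "y": 0.0185, "z": 0.0058, "rx": 0.05, "ry": 0, "rz": 0}, {"grip": 1, "x": 0, "y": 0.0188, "z": 0.0048, "rx": 0.05, "ry": 0, "rz": 0}, {"grip": 1, "x": 0, "y": 0.0191, "z": 0.0039, "rx": 0.05, "ry": 0, "rz": 0}, {"grip": 1, "x": 0, "y": 0.0192, "z": 0.003, "rx": 0.05, "ry": 0, "rz": 0}, {"grip": 1, "x": 0, "y": 0.0149, "z": -0.002, "rx": 0, "ry": 0, "rz": 0}, {"grip": 1, "x": 0, "y": 0.0149, "z": -0.002, "rx": 0, "ry": 0, "rz": 0}, {"grip": 1, "x": 0, "y": 0.0149, "z": -0.002, "rx": 0, "ry": 0, "rz": 0}, {"grip": 1, "x": 0, "y": 0.0149, "z": -0.002, "rx": 0, "ry": 0, "rz": 0}, {"grip": 1, "x": 0, "y": 0, "z": 0, "rx": 0, "ry": 0, "rz": 0}, {"grip": 1, "x": 0, "y": 0, "z": 0, "rx": 0, "ry": 0, "rz": 0}])

```text
time_s: 8.93
position: [0.4561, 0.3504, 0.2795]
tool_rot: [[-1.0, 0.02, -0.004], [0.02, 0.98, -0.199], [0.0, -0.199, -0.98]]
ft_force: [0.4, 0.1, -5.7]
grip_width: 0.011
```

```bash
python3 shot.py 6 wrist scene; python3 -c "
import cv2
a=cv2.imread('pics/scene6.png')[100:280,180:400]; cv2.imwrite('pics/c6.png',cv2.resize(a,None,fx=3.3,fy=3.3,interpolation=cv2.INTER_CUBIC))"
cat > rel.py <<'E'
# leaned box pose in stand frame per camera: fit x,z,lean of box (dy,yaw fixed) 
import sys
from h import *
from rig import env
from st2 import sx,sy
from scipy.spatial.transform import Rotation as R
tag=sys.argv[1]
s=env.observe(); Rt=np.array(s["tool_rot"]); pt=np.array(s["position"])
B=np.stack([Rt[:,1],-Rt[:,0]*-1,-Rt[:,2]],1); B[:,1]=np.cross(B[:,2],B[:,0])
o=pt-B@np.array([-.006,0,.117])
F={"wrist":.3508,"scene":.3526,"top":.3526}
for c in sys.argv[2:]:
    P,C=cloud(f"pics/{c}{tag}.npz"); p=P.reshape(-1,3); p=p[np.isfinite(p).all(1)]
    x=np.zeros(6)
    def tr(x,p): return (p-o-x[:3])@(R.from_rotvec(x[3:]).as_matrix()@B)
    for t in (.012,.006,.006):
        q=tr(x,p); m=(np.abs(sdfs(q,POTBOX))<t)&(q[:,0]<.01)&(np.abs(q[:,1])<.07)&~((q[:,2]>.09)&(np.abs(q[:,1])<.05))
        Q=p[m]; r=least_squares(lambda y:sdfs(tr(y,Q),POTBOX),x,loss="soft_l1",f_scale=.002); x=r.x
    Bx=R.from_rotvec(x[3:]).as_matrix()@B; O=o+x[:3]; h=O+Bx@[.016,0,.063]
    f=np.array([.455,F[c],0])
    print(c,len(Q),"rms",np.sqrt(np.mean(r.fun**2))*1e3,"dpos",x[:3].round(4),"drot deg",np.degrees(x[3:]).round(2))
    print("   hook stand x,z mm",((h-f)@sx*1e3).round(1),(h[2]*1e3).round(1),"orig stand",((O-f)@sx*1e3).round(1),((O-f)@sy*1e3).round(1),(O[2]*1e3).round(1),"lean",np.arcsin(Bx[:,2]@sx).round(3),"yaw",np.degrees(np.arctan2(Bx[1,0],Bx[0,0])).round(2),"roll",np.degrees(np.arcsin(Bx[2,1])).round(2))
E
python3 rel.py 6 wrist scene
```

```text
9.025 [0.4561 0.3503 0.2796] [[-1.0, 0.02, -0.004], [0.021, 0.98, -0.199], [-0.0, -0.199, -0.98]] F [-0.8  0.2 -4.3] T [ 0.45 -0.01  0.03] w 0.011015284035031893
wrist 36907 rms 0.6047445406126127 dpos [-0.0005  0.0002 -0.0005] drot deg [ 0.11 -0.03 -0.04]
   hook stand x,z mm 10.3 221.9 orig stand -17.7 -0.7 163.3 lean 0.198 yaw 88.77 roll -0.03
scene 2799 rms 2.1285527668425983 dpos [-0.0017  0.0014  0.001 ] drot deg [0.12 0.12 0.2 ]
   hook stand x,z mm 9.7 223.3 orig stand -18.4 0.5 164.7 lean 0.198 yaw 89.04 roll 0.12
```

View pics/c6.png

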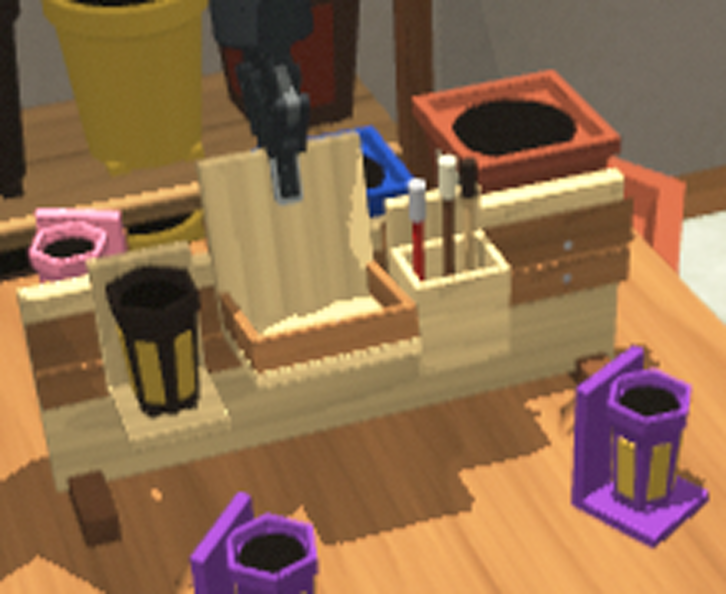

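View pics/wrist6.png

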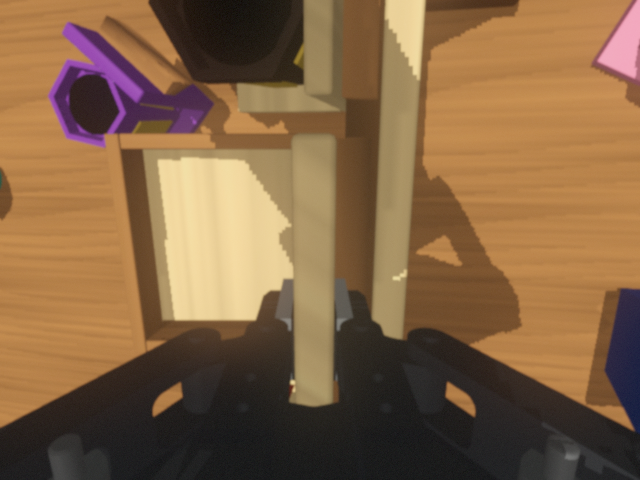

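```bash
python3 - <<'E'
from st2 import *
p,Rm=hook(.010,.222,.2)
b,p,Rm=rows(p,Rm,*hook(.010,.194,.2),5); show(b,1)
for i,(hx,hz,th) in enumerate([(.0115,.1935,.15),(.013,.1925,.1),(.014,.1915,.05),(.0148,.1905,0)]):
    b,p,Rm=rows(p,Rm,*hook(hx,hz,th),1); show(b,1)
print(p,Rm.round(3).tolist())
E
```

```text
max 0.0055
[{"grip":1,"x":0,"y":0.0011,"z":0.0055,"rx":0,"ry":0,"rz":0},{"grip":1,"x":0,"y":0.0011,"z":0.0055,"rx":0,"ry":0,"rz":0},{"grip":1,"x":0,"y":0.0011,"z":0.0055,"rx":0,"ry":0,"rz":0},{"grip":1,"x":0,"y":0.0012,"z":0.0055,"rx":0,"ry":0,"rz":0},{"grip":1,"x":0,"y":0.0011,"z":0.0054,"rx":0,"ry":0,"rz":0}]
max 0.05
[{"grip":1,"x":0,"y":-0.0011,"z":0.0014,"rx":-0.05,"ry":0,"rz":0}]
max 0.05
[{"grip":1,"x":0,"y":-0.0011,"z":0.0019,"rx":-0.05,"ry":0,"rz":0}]
max 0.05
[{"grip":1,"x":0,"y":-0.0016,"z":0.0021,"rx":-0.05,"ry":0,"rz":0}]
max 0.05
[{"grip":1,"x":0,"y":-0.0018,"z":0.0021,"rx":-0.05,"ry":0,"rz":0}]
[0.45636452 0.34375362 0.24452292] [[-1.0, 0.02, 0.0], [0.02, 1.0, -0.0], [-0.0, -0.0, -1.0]]
```

Call:
play_rows(commands=[{"grip": 1, "x": 0, "y": 0.0012, "z": 0.0061, "rx": 0, "ry": 0, "rz": 0}, {"grip": 1, "x": 0, "y": 0.0013, "z": 0.0061, "rx": 0, "ry": 0, "rz": 0}, {"grip": 1, "x": 0, "y": 0.0012, "z": 0.0061, "rx": 0, "ry": 0, "rz": 0}, {"grip": 1, "x": 0, "y": 0.0012, "z": 0.0062, "rx": 0, "ry": 0, "rz": 0}, {"grip": 1, "x": 0, "y": 0, "z": 0, "rx": 0, "ry": 0, "rz": 0}])

```text
time_s: 9.65
position: [0.4559, 0.3505, 0.2539]
tool_rot: [[-1.0, 0.02, -0.005], [0.02, 0.98, -0.199], [0.001, -0.199, -0.98]]
ft_force: [0.6, 0.4, -5.7]
grip_width: 0.011
```

Call:
play_rows(commands=[{"grip": 1, "x": 0, "y": 0.0006, "z": 0.003, "rx": 0, "ry": 0, "rz": 0}, {"grip": 1, "x": 0, "y": 0, "z": 0, "rx": 0, "ry": 0, "rz": 0}, {"grip": 1, "x": 0, "y": 0, "z": 0, "rx": 0, "ry": 0, "rz": 0}])

```text
time_s: 10.02
position: [0.4561, 0.3506, 0.2516]
tool_rot: [[-1.0, 0.02, -0.004], [0.02, 0.98, -0.198], [-0.0, -0.199, -0.98]]
ft_force: [-0.0, 0.4, -5.8]
grip_width: 0.0108
```

Call:
play_rows(commands=[{"grip": 1, "x": 0, "y": -0.0011, "z": 0.0014, "rx": -0.05, "ry": 0, "rz": 0}, {"grip": 1, "x": 0, "y": -0.0011, "z": 0.0019, "rx": -0.05, "ry": 0, "rz": 0}, {"grip": 1, "x": 0, "y": -0.0016, "z": 0.0021, "rx": -0.05, "ry": 0, "rz": 0}, {"grip": 1, "x": 0, "y": -0.0018, "z": 0.0021, "rx": -0.05, "ry": 0, "rz": 0}, {"grip": 1, "x": 0, "y": 0, "z": 0, "rx": 0, "ry": 0, "rz": 0}, {"grip": 1, "x": 0, "y": 0, "z": 0, "rx": 0, "ry": 0, "rz": 0}])

```text
time_s: 10.78
position: [0.456, 0.3442, 0.2448]
tool_rot: [[-1.0, 0.02, 0.0], [0.02, 1.0, -0.001], [-0.0, -0.001, -1.0]]
ft_force: [0.8, 0.0, -5.7]
grip_width: 0.011
```

```bash
python3 shot.py 7 wrist scene;python3 rel.py 7 wrist scene
```

```text
10.875 [0.4559 0.3444 0.2447] [[-1.0, 0.02, 0.0], [0.02, 1.0, -0.001], [-0.0, -0.001, -1.0]] F [ 0.8  0.4 -4.7] T [ 0.2  -0.06  0.01] w 0.010864890632018603
wrist 37148 rms 0.6548976127337177 dpos [-0.001  -0.0004 -0.0002] drot deg [ 0.05 -0.04  0.23]
   hook stand x,z mm 15.2 190.5 orig stand -0.8 -0.1 127.5 lean -0.0 yaw 89.1 roll -0.05
scene 2890 rms 2.0586975472150555 dpos [-0.0018  0.0013  0.0012] drot deg [0.12 0.08 0.12]
   hook stand x,z mm 14.9 191.9 orig stand -1.0 0.7 128.9 lean -0.002 yaw 88.99 roll 0.08
```

Upright, 6.5 mm above lock, with no contact. Lowering gently.

Call:
play_rows(commands=[{"grip": 1, "x": 0, "y": 0, "z": 0.002, "rx": 0, "ry": 0, "rz": 0}, {"grip": 1, "x": 0, "y": 0, "z": 0.0015, "rx": 0, "ry": 0, "rz": 0}, {"grip": 1, "x": 0, "y": 0, "z": 0.001, "rx": 0, "ry": 0, "rz": 0}, {"grip": 1, "x": 0, "y": 0, "z": 0.0005, "rx": 0, "ry": 0, "rz": 0}, {"grip": 1, "x": 0, "y": 0, "z": 0, "rx": 0, "ry": 0, "rz": 0}])

```text
time_s: 11.5
position: [0.456, 0.3441, 0.2396]
tool_rot: [[-1.0, 0.02, -0.0], [0.02, 1.0, -0.0], [0.0, -0.0, -1.0]]
ft_force: [-0.3, -0.5, -5.6]
grip_width: 0.011
```

Call:
play_rows(commands=[{"grip": 1, "x": 0, "y": 0.0005, "z": 0.0005, "rx": 0, "ry": 0, "rz": 0}, {"grip": 1, "x": 0, "y": 0, "z": 0.0005, "rx": 0, "ry": 0, "rz": 0}, {"grip": 1, "x": 0, "y": 0, "z": 0, "rx": 0, "ry": 0, "rz": 0}])

```text
time_s: 11.88
position: [0.456, 0.3447, 0.2386]
tool_rot: [[-1.0, 0.02, -0.0], [0.02, 1.0, -0.0], [0.0, -0.0, -1.0]]
ft_force: [-0.8, -0.7, -5.0]
grip_width: 0.0112
```

Call:
play_rows(commands=[{"grip": 1, "x": 0, "y": 0, "z": 0.0005, "rx": 0, "ry": 0, "rz": 0}, {"grip": 1, "x": 0, "y": 0, "z": 0.0005, "rx": 0, "ry": 0, "rz": 0}, {"grip": 1, "x": 0, "y": 0, "z": 0, "rx": 0, "ry": 0, "rz": 0}])

```text
time_s: 12.25
position: [0.456, 0.3448, 0.238]
tool_rot: [[-1.0, 0.02, 0.001], [0.02, 1.0, 0.001], [-0.001, 0.001, -1.0]]
ft_force: [-0.1, 0.9, -2.7]
grip_width: 0.011
```

```bash
python3 shot.py 8 wrist;python3 rel.py 8 wrist
```

```text
12.3 [0.456  0.3448 0.238 ] [[-1.0, 0.02, 0.001], [0.02, 1.0, 0.001], [-0.001, 0.001, -1.0]] F [-0.9  0.7 -1.7] T [ 0.32  0.1  -0.04] w 0.010819992563213343
wrist 37156 rms 0.6584269538205505 dpos [-0.0012 -0.0001 -0.0003] drot deg [0.08 0.02 0.24]
   hook stand x,z mm 15.9 183.7 orig stand 0.0 -0.0 120.7 lean -0.002 yaw 89.08 roll -0.02
```

Call:
play_rows(commands=[{"grip": 1, "x": 0, "y": 0, "z": 0.0004, "rx": 0, "ry": 0, "rz": 0}, {"grip": 1, "x": 0, "y": 0, "z": 0, "rx": 0, "ry": 0, "rz": 0}])

```text
time_s: 12.55
position: [0.4561, 0.3448, 0.238]
tool_rot: [[-1.0, 0.02, 0.001], [0.02, 1.0, 0.001], [-0.001, 0.001, -1.0]]
ft_force: [-1.6, 0.8, 4.5]
grip_width: 0.0112
```

Call:
play_rows(commands=[{"grip": 0, "x": 0, "y": 0, "z": 0, "rx": 0, "ry": 0, "rz": 0}, {"grip": 0, "x": 0, "y": 0, "z": 0, "rx": 0, "ry": 0, "rz": 0}, {"grip": 0, "x": 0, "y": 0, "z": 0, "rx": 0, "ry": 0, "rz": 0}, {"grip": 0, "x": 0, "y": 0, "z": 0, "rx": 0, "ry": 0, "rz": 0}])

```text
time_s: 13.05
position: [0.456, 0.3446, 0.2371]
tool_rot: [[-1.0, 0.02, -0.0], [0.02, 1.0, -0.0], [0.0, -0.0, -1.0]]
ft_force: [0.0, 0.8, 0.0]
grip_width: 0.0428
```

```bash
python3 shot.py 9 wrist scene;python3 rel.py 9 wrist scene
```

```text
13.15 [0.456  0.3446 0.2372] [[-1.0, 0.02, -0.0], [0.02, 1.0, -0.0], [0.0, -0.0, -1.0]] F [-0.2 -0.   0.3] T [-0.03 -0.04  0.04] w 0.04251481224734009
wrist 37230 rms 0.6560789901437926 dpos [-0.0009  0.0002  0.0005] drot deg [ 0.14 -0.05  0.17]
   hook stand x,z mm 15.9 183.7 orig stand 0.0 -0.2 120.7 lean -0.002 yaw 89.02 roll -0.05
scene 2876 rms 2.1005435473063274 dpos [-0.0017  0.0015  0.0017] drot deg [-0.01 -0.01  0.1 ]
   hook stand x,z mm 15.5 184.9 orig stand -0.5 0.6 121.9 lean 0.0 yaw 88.94 roll -0.01
```

View pics/wrist9.png

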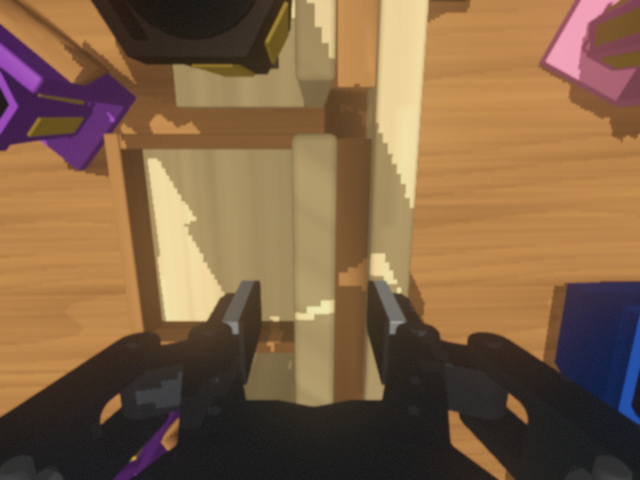

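The box hangs at lock (origin 0.0, z 120.7–121.9, lean about 0). The wrist view shows the plate at x≈314 between the opened fingers, clear of both. Now I rise and go to the blue pot.

```bash
python3 - <<'E'
from plan import *
p=np.array([.456,.3446,.377]); b,p,Rm=rows(p,down(88.83),[.4685,-.3397,.26],down(-11.1),12); show(b,-1); print(p)
E
```

```text
max 0.1453
[{"grip":-1,"x":-0.0022,"y":-0.057,"z":0.0097,"rx":0,"ry":0,"rz":0.1453},{"grip":-1,"x":-0.0104,"y":-0.0561,"z":0.0098,"rx":0,"ry":0,"rz":0.1453},{"grip":-1,"x":-0.0185,"y":-0.0539,"z":0.0098,"rx":0,"ry":0,"rz":0.1453},{"grip":-1,"x":-0.026,"y":-0.0508,"z":0.0097,"rx":0,"ry":0,"rz":0.1453},{"grip":-1,"x":-0.0332,"y":-0.0464,"z":0.0098,"rx":0,"ry":0,"rz":0.1453},{"grip":-1,"x":-0.0395,"y":-0.0411,"z":0.0097,"rx":0,"ry":0,"rz":0.1453},{"grip":-1,"x":-0.045,"y":-0.035,"z":0.0098,"rx":0,"ry":0,"rz":0.1453},{"grip":-1,"x":-0.0497,"y":-0.0281,"z":0.0097,"rx":0,"ry":0,"rz":0.1453},{"grip":-1,"x":-0.0531,"y":-0.0206,"z":0.0098,"rx":0,"ry":0,"rz":0.1453},{"grip":-1,"x":-0.0556,"y":-0.0127,"z":0.0097,"rx":0,"ry":0,"rz":0.1453},{"grip":-1,"x":-0.0569,"y":-0.0045,"z":0.0098,"rx":0,"ry":0,"rz":0.1453},{"grip":-1,"x":-0.0569,"y":0.0038,"z":0.0097,"rx":0,"ry":0,"rz":0.1453}]
[ 0.46852425 -0.33969018  0.26      ]
```

Call:
play_rows(commands=[{"grip": 0, "x": 0, "y": 0, "z": -0.02, "rx": 0, "ry": 0, "rz": 0}, {"grip": 0, "x": 0, "y": 0, "z": -0.04, "rx": 0, "ry": 0, "rz": 0}, {"grip": 0, "x": 0, "y": 0, "z": -0.04, "rx": 0, "ry": 0, "rz": 0}, {"grip": 0, "x": 0, "y": 0, "z": -0.04, "rx": 0, "ry": 0, "rz": 0}])

```text
time_s: 13.65
position: [0.4558, 0.3446, 0.3786]
tool_rot: [[-1.0, 0.02, 0.0], [0.02, 1.0, -0.0], [-0.0, -0.0, -1.0]]
ft_force: [1.0, -0.4, -0.6]
grip_width: 0.042
```

Call:
play_rows(commands=[{"grip": -1, "x": -0.0022, "y": -0.057, "z": 0.0097, "rx": 0, "ry": 0, "rz": 0.1453}, {"grip": -1, "x": -0.0104, "y": -0.0561, "z": 0.0098, "rx": 0, "ry": 0, "rz": 0.1453}, {"grip": -1, "x": -0.0185, "y": -0.0539, "z": 0.0098, "rx": 0, "ry": 0, "rz": 0.1453}, {"grip": -1, "x": -0.026, "y": -0.0508, "z": 0.0097, "rx": 0, "ry": 0, "rz": 0.1453}, {"grip": -1, "x": -0.0332, "y": -0.0464, "z": 0.0098, "rx": 0, "ry": 0, "rz": 0.1453}, {"grip": -1, "x": -0.0395, "y": -0.0411, "z": 0.0097, "rx": 0, "ry": 0, "rz": 0.1453}, {"grip": -1, "x": -0.045, "y": -0.035, "z": 0.0098, "rx": 0, "ry": 0, "rz": 0.1453}, {"grip": -1, "x": -0.0497, "y": -0.0281, "z": 0.0097, "rx": 0, "ry": 0, "rz": 0.1453}, {"grip": -1, "x": -0.0531, "y": -0.0206, "z": 0.0098, "rx": 0, "ry": 0, "rz": 0.1453}, {"grip": -1, "x": -0.0556, "y": -0.0127, "z": 0.0097, "rx": 0, "ry": 0, "rz": 0.1453}, {"grip": -1, "x": -0.0569, "y": -0.0045, "z": 0.0098, "rx": 0, "ry": 0, "rz": 0.1453}, {"grip": -1, "x": -0.0569, "y": 0.0038, "z": 0.0097, "rx": 0, "ry": 0, "rz": 0.1453}])

```text
time_s: 15.15
position: [0.4684, -0.3416, 0.26]
tool_rot: [[0.197, 0.98, 0.0], [0.98, -0.197, -0.0], [-0.0, 0.0, -1.0]]
ft_force: [0.9, 0.7, 0.1]
grip_width: 0.0849
```

Call:
play_rows(commands=[{"grip": -1, "x": 0, "y": 0, "z": 0, "rx": 0, "ry": 0, "rz": 0}, {"grip": -1, "x": 0, "y": 0, "z": 0, "rx": 0, "ry": 0, "rz": 0}])

```text
time_s: 15.4
position: [0.4686, -0.3392, 0.2602]
tool_rot: [[0.191, 0.982, -0.0], [0.982, -0.191, 0.0], [0.0, -0.0, -1.0]]
ft_force: [-0.0, 0.6, -0.1]
grip_width: 0.0857
```

```bash
python3 shot.py 10 wrist scene; python3 - <<'E'
from h import *
for c in ["wrist","scene"]:
    P,C=cloud(f"pics/{c}10.npz"); p=box(P,[.4,-.42,.01],[.55,-.28,.115])
    x,N,e=fit(p,BLUE,[.4685,-.3397,-.194]); print(c,x.round(4),np.degrees(x[2]),N,e)
E
```

```text
15.5 [ 0.4689 -0.3385  0.2608] [[0.19, 0.982, 0.001], [0.982, -0.19, -0.0], [-0.0, 0.001, -1.0]] F [ 0.3  0.9 -0.3] T [ 0.02 -0.03 -0.02] w 0.08538085494258738
wrist [ 0.4684 -0.3412 -0.197   0.0035] -11.289348352213834 6590 1.030434898101176
scene [ 0.4676 -0.3399 -0.1942  0.0011] -11.125791899683364 1997 0.9164987179195473
```

View pics/wrist10.png

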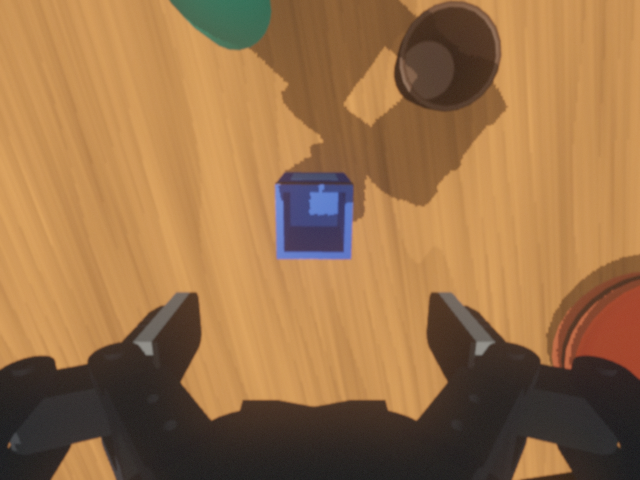

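View pics/scene10.png

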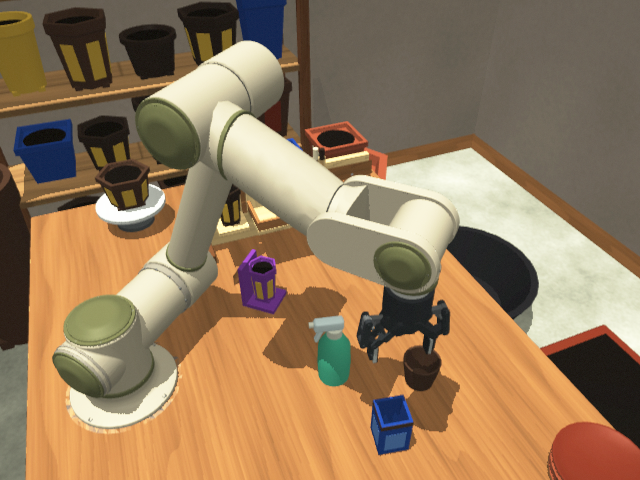

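Call:
play_rows(commands=[{"grip": -1, "x": -0.001, "y": 0, "z": 0.04, "rx": 0, "ry": 0, "rz": 0}, {"grip": -1, "x": 0, "y": 0, "z": 0.04, "rx": 0, "ry": 0, "rz": 0}, {"grip": -1, "x": 0, "y": 0, "z": 0.04, "rx": 0, "ry": 0, "rz": 0}, {"grip": -1, "x": 0, "y": 0, "z": 0.04, "rx": 0, "ry": 0, "rz": 0}, {"grip": -1, "x": 0, "y": 0, "z": 0.025, "rx": 0, "ry": 0, "rz": 0}, {"grip": -1, "x": 0, "y": 0, "z": 0, "rx": 0, "ry": 0, "rz": 0}, {"grip": -1, "x": 0, "y": 0, "z": 0, "rx": 0, "ry": 0, "rz": 0}])

```text
time_s: 16.38
position: [0.4692, -0.3405, 0.0768]
tool_rot: [[0.191, 0.982, 0.002], [0.982, -0.191, -0.002], [-0.001, 0.002, -1.0]]
ft_force: [-0.1, -1.0, 0.3]
grip_width: 0.0854
```

Call:
play_rows(commands=[{"grip": 1, "x": 0, "y": 0, "z": 0, "rx": 0, "ry": 0, "rz": 0}, {"grip": 1, "x": 0, "y": 0, "z": 0, "rx": 0, "ry": 0, "rz": 0}, {"grip": 1, "x": 0, "y": 0, "z": 0, "rx": 0, "ry": 0, "rz": 0}, {"grip": 1, "x": 0, "y": 0, "z": 0, "rx": 0, "ry": 0, "rz": 0}, {"grip": 1, "x": 0, "y": 0, "z": 0, "rx": 0, "ry": 0, "rz": 0}], squeeze=50)

```text
time_s: 17.0
position: [0.4687, -0.3408, 0.0765]
tool_rot: [[0.192, 0.981, 0.001], [0.981, -0.192, -0.001], [-0.001, 0.002, -1.0]]
ft_force: [-1.1, 1.3, 6.1]
grip_width: 0.0596
```

```bash
python3 shot.py 11 wrist
```

```text
17.05 [ 0.4687 -0.3408  0.0765] [[0.192, 0.981, 0.001], [0.981, -0.192, -0.001], [-0.001, 0.002, -1.0]] F [-1.3  1.   4.9] T [0.21 0.16 0.01] w 0.05947661509540628
```

View pics/wrist11.png

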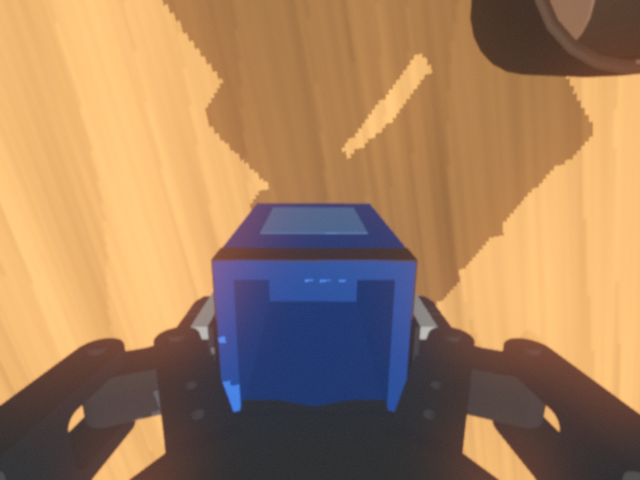

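Call:
play_rows(commands=[{"grip": 1, "x": 0, "y": 0, "z": -0.01, "rx": 0, "ry": 0, "rz": 0}, {"grip": 1, "x": 0, "y": 0, "z": -0.03, "rx": 0, "ry": 0, "rz": 0}, {"grip": 1, "x": 0, "y": 0, "z": -0.045, "rx": 0, "ry": 0, "rz": 0}, {"grip": 1, "x": 0, "y": 0, "z": -0.045, "rx": 0, "ry": 0, "rz": 0}, {"grip": 1, "x": 0, "y": 0, "z": -0.045, "rx": 0, "ry": 0, "rz": 0}, {"grip": 1, "x": 0, "y": 0, "z": -0.045, "rx": 0, "ry": 0, "rz": 0}, {"grip": 1, "x": 0, "y": 0, "z": -0.03, "rx": 0, "ry": 0, "rz": 0}, {"grip": 1, "x": 0, "y": 0, "z": 0, "rx": 0, "ry": 0, "rz": 0}, {"grip": 1, "x": 0, "y": 0, "z": 0, "rx": 0, "ry": 0, "rz": 0}])

```text
time_s: 18.18
position: [0.4681, -0.3403, 0.3237]
tool_rot: [[0.192, 0.981, -0.002], [0.981, -0.192, 0.002], [0.002, -0.002, -1.0]]
ft_force: [0.5, -0.6, -3.3]
grip_width: 0.0593
```

```bash
python3 - <<'E'
from plan import *
from rig import env
s=env.observe(); print(s["position"],s["ft_force"])
b,p,Rm=rows(s["position"],down(-11.05),[.454,.290,.33],down(-1.1),12); show(b,1); print(p)
E
```

```text
[ 0.46807555 -0.34026537  0.32367715] [ 0.45523245 -0.57103483 -3.29034287]
max 0.0525
[{"grip":1,"x":0.0513,"y":-0.0112,"z":-0.0005,"rx":0,"ry":0,"rz":-0.0145},{"grip":1,"x":0.0515,"y":-0.0105,"z":-0.0006,"rx":0,"ry":0,"rz":-0.0145},{"grip":1,"x":0.0516,"y":-0.0097,"z":-0.0005,"rx":0,"ry":0,"rz":-0.0145},{"grip":1,"x":0.0518,"y":-0.009,"z":-0.0005,"rx":0,"ry":0,"rz":-0.0145},{"grip":1,"x":0.0519,"y":-0.0082,"z":-0.0005,"rx":0,"ry":0,"rz":-0.0145},{"grip":1,"x":0.052,"y":-0.0075,"z":-0.0006,"rx":0,"ry":0,"rz":-0.0145},{"grip":1,"x":0.0521,"y":-0.0067,"z":-0.0005,"rx":0,"ry":0,"rz":-0.0145},{"grip":1,"x":0.0522,"y":-0.006,"z":-0.0005,"rx":0,"ry":0,"rz":-0.0145},{"grip":1,"x":0.0523,"y":-0.0052,"z":-0.0005,"rx":0,"ry":0,"rz":-0.0145},{"grip":1,"x":0.0523,"y":-0.0044,"z":-0.0006,"rx":0,"ry":0,"rz":-0.0145},{"grip":1,"x":0.0524,"y":-0.0037,"z":-0.0005,"rx":0,"ry":0,"rz":-0.0145},{"grip":1,"x":0.0525,"y":-0.0029,"z":-0.0005,"rx":0,"ry":0,"rz":-0.0145}]
[0.45401726 0.29003327 0.32997715]
```

Call:
play_rows(commands=[{"grip": 1, "x": 0.0513, "y": -0.0112, "z": -0.0005, "rx": 0, "ry": 0, "rz": -0.0145}, {"grip": 1, "x": 0.0515, "y": -0.0105, "z": -0.0006, "rx": 0, "ry": 0, "rz": -0.0145}, {"grip": 1, "x": 0.0516, "y": -0.0097, "z": -0.0005, "rx": 0, "ry": 0, "rz": -0.0145}, {"grip": 1, "x": 0.0518, "y": -0.009, "z": -0.0005, "rx": 0, "ry": 0, "rz": -0.0145}, {"grip": 1, "x": 0.0519, "y": -0.0082, "z": -0.0005, "rx": 0, "ry": 0, "rz": -0.0145}, {"grip": 1, "x": 0.052, "y": -0.0075, "z": -0.0006, "rx": 0, "ry": 0, "rz": -0.0145}, {"grip": 1, "x": 0.0521, "y": -0.0067, "z": -0.0005, "rx": 0, "ry": 0, "rz": -0.0145}, {"grip": 1, "x": 0.0522, "y": -0.006, "z": -0.0005, "rx": 0, "ry": 0, "rz": -0.0145}, {"grip": 1, "x": 0.0523, "y": -0.0052, "z": -0.0005, "rx": 0, "ry": 0, "rz": -0.0145}, {"grip": 1, "x": 0.0523, "y": -0.0044, "z": -0.0006, "rx": 0, "ry": 0, "rz": -0.0145}, {"grip": 1, "x": 0.0524, "y": -0.0037, "z": -0.0005, "rx": 0, "ry": 0, "rz": -0.0145}, {"grip": 1, "x": 0.0525, "y": -0.0029, "z": -0.0005, "rx": 0, "ry": 0, "rz": -0.0145}])

```text
time_s: 19.68
position: [0.4538, 0.2913, 0.3298]
tool_rot: [[0.019, 1.0, -0.003], [1.0, -0.019, -0.001], [-0.001, -0.003, -1.0]]
ft_force: [0.0, -1.5, -2.1]
grip_width: 0.0594
```

Call:
play_rows(commands=[{"grip": 1, "x": 0, "y": 0, "z": 0, "rx": 0, "ry": 0, "rz": 0}, {"grip": 1, "x": 0, "y": 0, "z": 0, "rx": 0, "ry": 0, "rz": 0}])

```text
time_s: 19.92
position: [0.4542, 0.2893, 0.3302]
tool_rot: [[0.019, 1.0, -0.002], [1.0, -0.019, -0.001], [-0.001, -0.002, -1.0]]
ft_force: [-0.3, -0.4, -2.1]
grip_width: 0.0595
```

```bash
python3 shot.py 12 wrist scene top; cat > m12.py <<'E'
import sys
from h import *
from rig import env
tag=sys.argv[1]; s=env.observe(); p0=s["position"]; zb=float(sys.argv[2]) if len(sys.argv)>2 else p0[2]-.0765
for c in ["wrist","scene","top"]:
    P,C=cloud(f"pics/{c}{tag}.npz")
    p=box(P,[.40,.24,zb-.01],[.51,.335,zb+.115])
    C_=C.astype(int); m=(C_[...,0]>C_[...,2]+30); p=P[m]; p=p[np.all((p>[.40,.24,zb-.01])&(p<[.51,.335,zb+.115]),1)]
    if len(p)>50:
        x,N,e=fit(p,BLUE,[.454,.29,np.radians(-1.1)],z0=zb); print(c,"pot",x.round(4),np.degrees(x[2]).round(2),N,round(e,2))
    p=box(P,[.37,.2,.10],[.53,.345,.28]); m=~((np.abs(p[:,0]-.454)<.06)&(np.abs(p[:,1]-.29)<.04)); p=p[m]
    x,N,e=fit(p,POTBOX,[.455,.351,1.5508],z0=.121); 
    fc=x[:2]-.0605*np.array([np.cos(x[2]),np.sin(x[2])]); print(c,"box",x.round(4),np.degrees(x[2]).round(2),N,round(e,2),"floor c",fc.round(4))
E
python3 m12.py 12
```

```text
20.075 [0.4546 0.2887 0.3312] [[0.021, 1.0, -0.001], [1.0, -0.021, -0.0], [-0.0, -0.001, -1.0]] F [ 0.6 -0.8 -4.3] T [ 0.04 -0.02  0.01] w 0.05965457535500448
wrist pot [ 0.4541  0.2889 -0.0237 -0.0011] -1.36 30547 0.87
wrist box [ 4.5050e-01  3.4870e-01  1.4786e+00 -4.0000e-04] 84.72 4797 3.73 floor c [0.4449 0.2885]
scene pot [ 0.4533  0.289  -0.0263  0.0007] -1.51 1106 1.63
scene box [4.5440e-01 3.5200e-01 1.5542e+00 1.1000e-03] 89.05 2359 2.08 floor c [0.4534 0.2915]
top pot [ 0.4556  0.2897 -0.0186  0.0036] -1.07 72 1.43
top box [0.4519 0.3525 1.556  0.0021] 89.15 310 2.34 floor c [0.451  0.2921]
```

View pics/scene12.png

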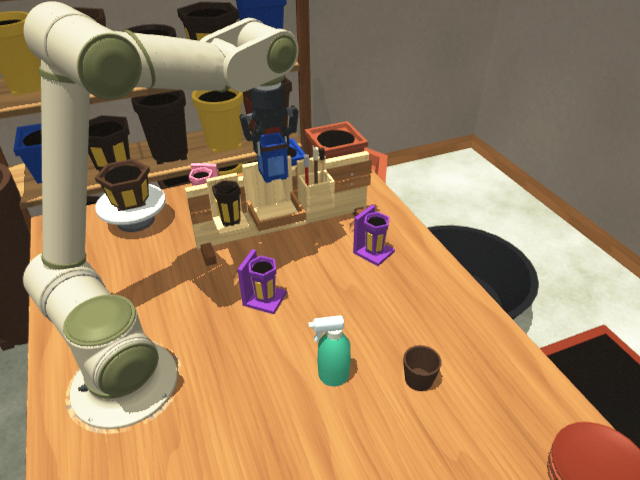

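View pics/wrist12.png

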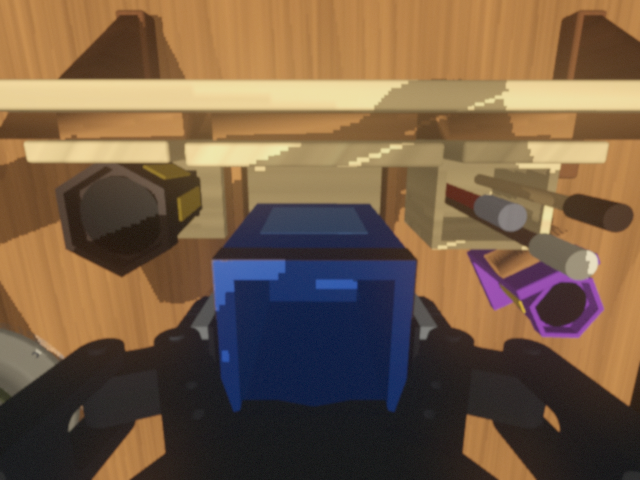

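Pot held square above the tray; moving 2 mm toward the stand and descending.

Call:
play_rows(commands=[{"grip": 1, "x": 0.002, "y": 0, "z": 0.02, "rx": 0, "ry": 0, "rz": 0}, {"grip": 1, "x": 0, "y": 0, "z": 0.025, "rx": 0, "ry": 0, "rz": 0}, {"grip": 1, "x": 0, "y": 0, "z": 0.025, "rx": 0, "ry": 0, "rz": 0}, {"grip": 1, "x": 0, "y": 0, "z": 0.02, "rx": 0, "ry": 0, "rz": 0}, {"grip": 1, "x": 0, "y": 0, "z": 0.015, "rx": 0, "ry": 0, "rz": 0}, {"grip": 1, "x": 0, "y": 0, "z": 0.005, "rx": 0, "ry": 0, "rz": 0}, {"grip": 1, "x": 0, "y": 0, "z": 0, "rx": 0, "ry": 0, "rz": 0}, {"grip": 1, "x": 0, "y": 0, "z": 0, "rx": 0, "ry": 0, "rz": 0}])

```text
time_s: 21.08
position: [0.4548, 0.2916, 0.2222]
tool_rot: [[0.019, 1.0, 0.001], [1.0, -0.019, 0.0], [0.0, 0.001, -1.0]]
ft_force: [1.2, 0.6, -2.8]
grip_width: 0.0595
```

```bash
python3 shot.py 13 wrist scene top; python3 m12.py 13; python3 -c "
import cv2
a=cv2.imread('pics/scene13.png')[80:260,180:400]; cv2.imwrite('pics/c13.png',cv2.resize(a,None,fx=3.3,fy=3.3,interpolation=cv2.INTER_CUBIC))"
```

```text
21.225 [0.4546 0.2917 0.222 ] [[0.019, 1.0, 0.001], [1.0, -0.019, 0.0], [0.0, 0.001, -1.0]] F [-0.2 -0.1 -2.5] T [-0.02  0.01 -0.06] w 0.05938659640639537
wrist pot [ 4.548e-01  2.912e-01 -2.380e-02  1.000e-04] -1.36 27732 0.91
wrist box [ 4.5300e-01  3.4880e-01  1.4851e+00 -4.0000e-04] 85.09 17287 2.35 floor c [0.4479 0.2885]
scene pot [ 0.4539  0.2898 -0.0127  0.0015] -0.73 957 1.69
scene box [4.5460e-01 3.5190e-01 1.5526e+00 1.2000e-03] 88.96 1492 1.94 floor c [0.4535 0.2914]
top pot [ 0.4571  0.2917 -0.0627  0.0032] -3.59 53 1.54
top box [0.4571 0.3523 1.5546 0.0016] 89.07 294 1.47 floor c [0.4561 0.2919]
```

View pics/c13.png

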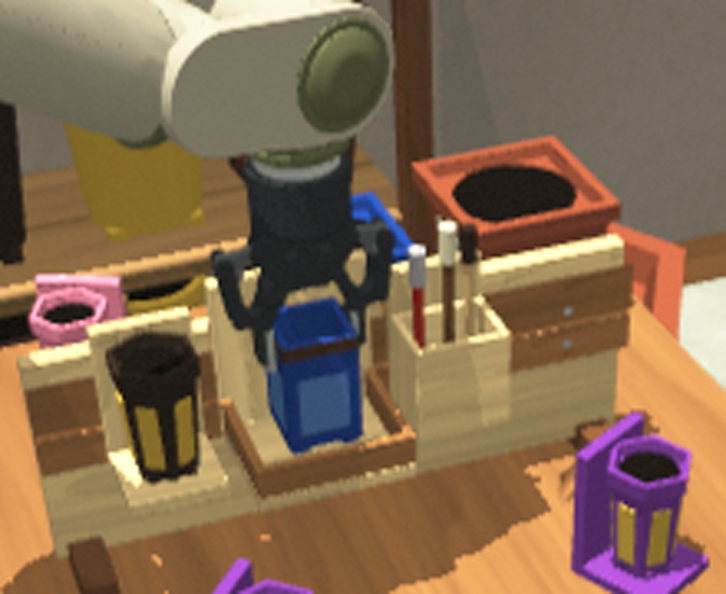

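Call:
play_rows(commands=[{"grip": 1, "x": 0, "y": 0, "z": 0.005, "rx": 0, "ry": 0, "rz": 0}, {"grip": 1, "x": 0, "y": 0, "z": 0.003, "rx": 0, "ry": 0, "rz": 0}, {"grip": 1, "x": 0, "y": 0, "z": 0.0015, "rx": 0, "ry": 0, "rz": 0}, {"grip": 1, "x": 0, "y": 0, "z": 0.001, "rx": 0, "ry": 0, "rz": 0}, {"grip": 1, "x": 0, "y": 0, "z": 0, "rx": 0, "ry": 0, "rz": 0}])

```text
time_s: 21.85
position: [0.4545, 0.2917, 0.211]
tool_rot: [[0.019, 1.0, -0.0], [1.0, -0.019, -0.0], [-0.0, -0.0, -1.0]]
ft_force: [-0.5, 0.2, -2.2]
grip_width: 0.0593
```

Call:
play_rows(commands=[{"grip": 1, "x": 0, "y": 0, "z": 0.0005, "rx": 0, "ry": 0, "rz": 0}, {"grip": 1, "x": 0, "y": 0, "z": 0.0005, "rx": 0, "ry": 0, "rz": 0}, {"grip": 1, "x": 0, "y": 0, "z": 0, "rx": 0, "ry": 0, "rz": 0}])

```text
time_s: 22.22
position: [0.4545, 0.2917, 0.21]
tool_rot: [[0.019, 1.0, -0.0], [1.0, -0.019, 0.0], [0.0, -0.0, -1.0]]
ft_force: [-0.3, -0.4, -2.3]
grip_width: 0.0594
```

Call:
play_rows(commands=[{"grip": 1, "x": 0, "y": 0, "z": 0.0005, "rx": 0, "ry": 0, "rz": 0}, {"grip": 1, "x": 0, "y": 0, "z": 0.0005, "rx": 0, "ry": 0, "rz": 0}, {"grip": 1, "x": 0, "y": 0, "z": 0, "rx": 0, "ry": 0, "rz": 0}])

```text
time_s: 22.6
position: [0.4545, 0.2917, 0.2096]
tool_rot: [[0.019, 1.0, 0.001], [1.0, -0.019, 0.0], [0.0, 0.001, -1.0]]
ft_force: [-2.1, -1.8, 5.5]
grip_width: 0.0594
```

Call:
play_rows(commands=[{"grip": 1, "x": 0, "y": 0, "z": -0.0003, "rx": 0, "ry": 0, "rz": 0}, {"grip": 0.2, "x": 0, "y": 0, "z": 0, "rx": 0, "ry": 0, "rz": 0}, {"grip": -0.3, "x": 0, "y": 0, "z": 0, "rx": 0, "ry": 0, "rz": 0}, {"grip": -0.8, "x": 0, "y": 0, "z": 0, "rx": 0, "ry": 0, "rz": 0}, {"grip": -0.8, "x": 0, "y": 0, "z": 0, "rx": 0, "ry": 0, "rz": 0}, {"grip": -0.8, "x": 0, "y": 0, "z": 0, "rx": 0, "ry": 0, "rz": 0}])

```text
time_s: 23.35
position: [0.4546, 0.2917, 0.2091]
tool_rot: [[0.019, 1.0, -0.0], [1.0, -0.019, -0.0], [-0.0, -0.0, -1.0]]
ft_force: [-0.0, -0.2, 0.5]
grip_width: 0.077
```

```bash
python3 shot.py 14 wrist scene; python3 - <<'E'
E
python3 -c "
import cv2
a=cv2.imread('pics/scene14.png')[80:260,180:400]; cv2.imwrite('pics/c14.png',cv2.resize(a,None,fx=3.3,fy=3.3,interpolation=cv2.INTER_CUBIC))"
```

```text
23.45 [0.4545 0.2917 0.2092] [[0.019, 1.0, -0.0], [1.0, -0.019, -0.0], [-0.0, -0.0, -1.0]] F [ 0.1 -0.1  0. ] T [-0.02  0.02  0.01] w 0.07683977070507252
```

View pics/wrist14.png

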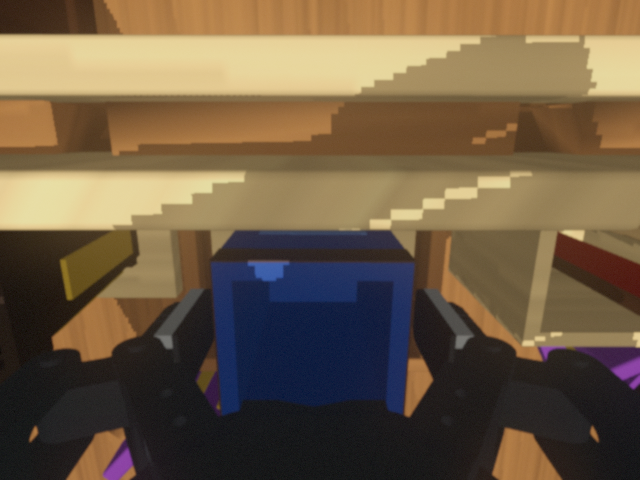

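View pics/c14.png

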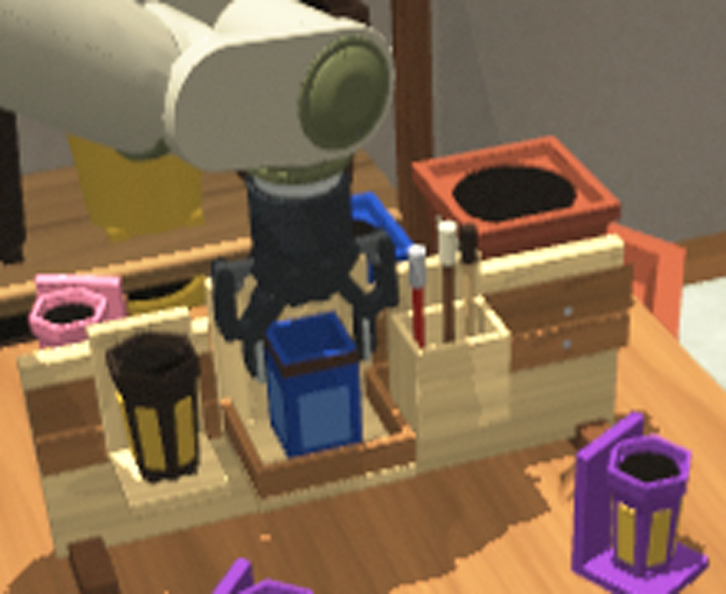

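The pot is released and both fingers (210 and 418) are clear of it. I rise straight up, then back away.

Call:
play_rows(commands=[{"grip": -0.8, "x": 0, "y": 0, "z": -0.015, "rx": 0, "ry": 0, "rz": 0}, {"grip": -0.8, "x": 0, "y": 0, "z": -0.035, "rx": 0, "ry": 0, "rz": 0}, {"grip": -0.8, "x": 0, "y": 0, "z": -0.045, "rx": 0, "ry": 0, "rz": 0}, {"grip": -0.8, "x": 0, "y": 0, "z": -0.045, "rx": 0, "ry": 0, "rz": 0}, {"grip": -0.8, "x": 0, "y": 0, "z": -0.03, "rx": 0, "ry": 0, "rz": 0}, {"grip": -0.8, "x": -0.05, "y": 0, "z": 0, "rx": 0, "ry": 0, "rz": 0}, {"grip": -0.8, "x": -0.05, "y": 0, "z": 0, "rx": 0, "ry": 0, "rz": 0}, {"grip": -0.8, "x": -0.05, "y": 0, "z": 0, "rx": 0, "ry": 0, "rz": 0}, {"grip": -0.8, "x": 0, "y": 0, "z": 0, "rx": 0, "ry": 0, "rz": 0}, {"grip": -0.8, "x": 0, "y": 0, "z": 0, "rx": 0, "ry": 0, "rz": 0}])

```text
time_s: 24.7
position: [0.4517, 0.142, 0.3794]
tool_rot: [[0.019, 1.0, 0.0], [1.0, -0.019, 0.0], [0.0, 0.0, -1.0]]
ft_force: [-0.1, -0.1, 0.1]
grip_width: 0.077
```

```bash
python3 shot.py 15 wrist scene top; python3 m12.py 15 .133; python3 m5.py 15 2>/dev/null| grep -E "shelf|cup"; python3 -c "
import cv2
a=cv2.imread('pics/scene15.png')[80:260,180:400]; cv2.imwrite('pics/c15.png',cv2.resize(a,None,fx=3.3,fy=3.3,interpolation=cv2.INTER_CUBIC))"
python3 - <<'E'
from h import *
for t in ("0","15"):
    P,_=cloud(f"pics/scene{t}.npz")
    for n,lo,hi in [("spray",[.35,-.25,.02],[.5,-.05,.2]),("brown",[.52,-.32,.06],[.7,-.18,.08])]:
        q=box(P,lo,hi); print(t,n,q.mean(0).round(4))
E
```

```text
24.85 [0.4516 0.1427 0.3792] [[0.017, 1.0, -0.0], [1.0, -0.017, 0.0], [0.0, -0.0, -1.0]] F [0.1 0.  0.3] T [ 0.    0.11 -0.01] w 0.07700020064582125
wrist pot [ 0.4543  0.2913 -0.028   0.0035] -1.61 4149 1.22
wrist box [ 4.5010e-01  3.5050e-01  1.5766e+00 -5.0000e-04] 90.33 4217 3.17 floor c [0.4504 0.29  ]
scene pot [ 0.4532  0.2908 -0.0209  0.0012] -1.2 956 1.59
scene box [4.5450e-01 3.5180e-01 1.5534e+00 1.3000e-03] 89.0 2082 2.07 floor c [0.4534 0.2913]
top pot [ 0.4557  0.2926 -0.0129  0.0051] -0.74 555 1.67
top box [0.451  0.3523 1.5502 0.0021] 88.82 768 3.15 floor c [0.4498 0.2918]
   shelf 9191 [[0.2974, 0.2542, 0.1308], [0.399, 0.3198, 0.2383]]
   cup 7116 [[0.5008, 0.2525, 0.1309], [0.6141, 0.3167, 0.2049]]
   shelf 1414 [[0.2952, 0.2611, 0.1308], [0.3943, 0.3336, 0.2393]]
   cup 1155 [[0.5037, 0.2602, 0.1313], [0.6144, 0.3339, 0.2045]]
   shelf 837 [[0.2962, 0.2564, 0.1305], [0.3982, 0.3342, 0.2393]]
   cup 587 [[0.501, 0.2628, 0.1304], [0.6148, 0.3348, 0.2048]]
0 spray [ 0.4187 -0.1682  0.11  ]
0 brown [ 0.5956 -0.2382  0.0675]
15 spray [ 0.4188 -0.1682  0.11  ]
15 brown [ 0.5952 -0.2383  0.0677]
```

View pics/c15.png

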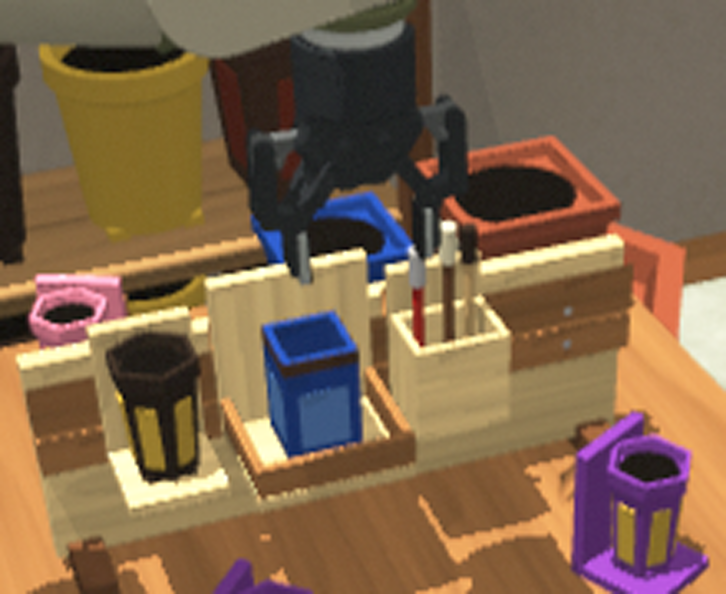

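View pics/wrist15.png

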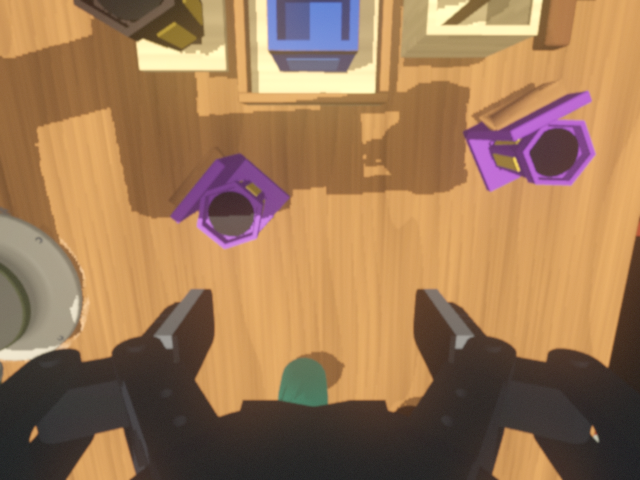

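The box hangs straight, with the pot upright and centred in its tray. The neighbours and bystanders are unmoved, so I'm handing in.

```bash
python3 -c "
from rig import order
print(order.close_job())"
```

```text
the job is handed in; nothing more can be done
None
```

The pot box is hung on the cleat in the gap, and the blue pot stands in it. I handed the job in at about 25 s, with the gripper clear of everything; the hand-in gives no verdict.

- **Box:** I gripped it by its plate, leaned it 0.2 rad, hooked it behind the cleat edge, brought it upright, lowered it to contact and let go. Right after release, the wrist and scene cameras put it within about 1 mm of the locked pose. Lean was about 0° and yaw 89.0° against the stand's 88.85°.
- **Blue pot:** I set it down with a brief press of roughly 8 N. The scene camera put it within 1 mm of the tray centre and about 0.2° from square with the box.
- **Others:** The spray bottle and brown pot moved less than 0.5 mm. The shelf's and cup's outer edges read the same as at the start.

**Checks that disagreed:**
- After the pot went in, the automatic box fits from the wrist camera (3.2 mm rms, yaw 90.3°, about 4 mm sideways) and the top camera (3.2 mm rms, about 4 mm sideways) were poor. I blame the pot blocking the view, so I relied on the scene fit, the earlier wrist fit and the pictures.
- The three cameras put the pot's yaw between −0.7° and −1.6°; the target was −1.15°.
- Absolute positions differ by about 2 mm between cameras, which is within calibration.

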